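File a test-board carrier in the lever arch file

TASK

File the punched carrier (the one with two holes) in the lever arch file: lift the lever to spring the rings open, thread the carrier over both posts until it lies flat on the board, let go, then close the rings by pressing the lever down from above, not pinching it. Hold it firmly on its stop for about a second so that the catch takes, pushing with 13 to 18 N; more than 20 N bends the mechanism. Leave the blank carrier and everything else on the bench alone.

Things in the scene. Friction and masses are not known exactly. Their poses are not given: they have to be found in the camera images.
- file: Lever arch file: black board 245 x 170 x 4 mm fixed to the bench, steel mechanism on it. Origin on the bench midway between its two posts; x from the posts towards the lever's end (away from the robot), y along the row of posts, z up; the board spans x -95 to +150 mm. A bearing block stands at x 20 to 40, y +-15 mm, 24 mm high.
- post_foot (a point): Point on top of the file's board (4 mm above the bench) midway between the two fixed posts; axes as the file. The upright steel posts stand at y = +-40 mm, 8 mm thick; from 31 to 40 mm above the bench they taper to 3 mm at the top.
- lever (a joint): Angle of the lever arch, rad, counted from its true stop: 0 = down (rings shut), 0.9 = up (rings open). As it rises its end swings back towards the posts. About 3 N at the thumb plate holds it down; lifted past about 0.07 it springs up to 0.9 by itself. Going down it resists with 13 N at first, 9 N at 0.3, nothing at 0.07; from there the catch draws it down. The stop is firm.
- lever_axis (a point): Fixed point on the lever's level axis (along the file's y), at file x 30, y 0, z 16 mm. The lever is two 6 mm bars ending in a flat thumb plate 30 mm long, 24 mm wide (y), 6 mm thick. When down, the plate's centre is 83 mm beyond the axis (+x) and about 20 mm above it; the hinge is worn, so it lies up to 10 mm higher or lower (the lever leans 0.12 rad more or less at every angle), which no reading shows: feel for it.
- rings (a joint): Angle of the two rings, rad, driven by the lever: 0 shut over the posts, 0.9 open. Round bars at y = +-40 mm hinged at file x 45, z 12 mm; shut they reach over to the post tops (48 to 56 mm high), open they lean away from the posts (up to 76 mm high, all beyond x 25 mm).
- carrier_grip (a point): Centre of the grip rib of the punched carrier, the one to file: grey plate 70 x 110 x 6 mm (x, y, z), 0.08 to 0.15 kg, rib 40 mm long (x), 14 mm wide (y), from 6 to 34 mm above the underside. This point is 20 mm above the underside, 8 mm behind (-x) the plate's centre. When filed its x points along the file's x, so the rib is on the robot's side of the posts.
- carrier_holes (a point): Point on the underside of the punched carrier midway between its two round holes (11 mm wide, at y = +-40 mm); 33 mm ahead (+x) of and 20 mm below carrier_grip, same axes.
- blank_grip (a point): The rib centre of the blank carrier: same plate and rib, but no holes. To be left alone.
- screwdriver: Screwdriver 160 mm long, lying on the bench; bystander.
- solder: White solder reel, 54 mm wide, 42 mm high; bystander, origin under its centre.
- parts_tray: White divided tray 90 x 120 x 30 mm; bystander, origin under its centre.
- meter: Black hand-held meter 150 x 75 x 35 mm; bystander, origin under its centre.
- block: Green terminal block 50 x 60 x 22 mm; bystander, origin under its centre.
- flux: Small jar 38 mm wide, 75 mm high; bystander, origin under its centre.
Mind the look-alikes: they are no part of the job. Leave any red or yellow look-alike of the part that bears carrier_grip alone.

How it is judged:
On the way, in this order (a step that is already met when the one before it is completed fails the run):
1. the lever is lifted and the rings have sprung open (value of joint lever above 0.8 rad and value of joint rings above 0.75 rad), for 0.2 s.
2. with the rings open, the punched carrier lies flat on the board over both posts (distance between carrier_holes and post_foot below 0.005 m and x of carrier_grip in the frame of file below -0.02 m and angle between carrier_grip's own z axis and vertical below 0.06 rad and value of joint lever above 0.6 rad), for 0.2 s.
3. the lever is held down on its stop by the fingers with at least 11 N for 0.4 s (value of joint lever below 0.03 rad and contact force between the fingers and file above 11 N), for 0.4 s.
At the end, for the whole second after the job is handed in: The lever is down within 0.03 rad of its stop, the rings are shut within 0.05 rad, and the punched carrier lies over both posts: the point between its holes within 5 mm of the point between the post feet, tilted less than 0.06 rad, rib on the robot's side (more than 20 mm from the posts) (value of joint lever below 0.03 rad and value of joint rings below 0.05 rad and distance between carrier_holes and post_foot below 0.005 m and x of carrier_grip in the frame of file below -0.02 m and angle between carrier_grip's own z axis and vertical below 0.06 rad); the robot touches nothing.
It fails at once if once the carrier is on the posts, the fingers load the file with more than 28 N, or with more than 20 N when the lever is down (distance between carrier_holes and post_foot below 0.006 m and (contact force between the fingers and file above 28 N or (value of joint lever below 0.05 rad and contact force between the fingers and file above 20 N))).
It fails at once if the blank carrier is moved more than 15 mm (distance of blank_grip from where it was at the start of the episode above 0.015 m).
It fails at once if a bystander is moved more than 20 mm (distance of any of screwdriver, solder, parts_tray, meter, block, flux from where it was at the start of the episode above 0.02 m).
It also fails if it takes over 72 s, if anything falls off the work surface, if the arm or the gripper's body presses on something with over 40 N, if the wrist force passes 120 N, or if a joint passes its speed limit or range.

ROBOT

A 6-joint arm with a two-finger parallel gripper is mounted at the origin on the work surface. World frame = base frame: x ahead of the robot, y to its left, z up, the work surface at z = 0. Lengths are in m, angles in rad, forces in N, time in s.
With the tool pointing down it reaches from about 0.375 to 0.9 m from the base axis. Payload 3.1 kg.
Tool frame: the origin (TCP) lies midway between the tips of the shut fingers; the grasp point (between the pads) lies 19 mm behind it (r.grasp_offset is the distance from the TCP to the grasp point, in m); x points along the fingers, y is the direction in which the jaws open and shut, and the axes are right-handed (so a half turn about x gives the same grasp; the last joint's range is limited). The gripper opens to 85 mm and grips with 20 to 120 N. Pads are 22 mm wide; open, the fingers measure 114 mm over their backs; the gripper's body (76 mm by 85 mm) begins 54 mm behind the grasp point. The pads swing forward as they close: fully open they stand 13 mm farther back than shut.
Start: joints at [0.967, 0.527, 1.433, -0, 1.181, -0.178], TCP at [0.258, 0.569, 0.231] pointing down, gripper open.
Joint ranges: [-3.08, 3.08], [-0.75, 2.2], [0.22, 2.44], [-1.43, 4.57], [0, 2.65], [-2.85, 2.85]. Speed limits (rad/s): [2.79, 2.79, 3.14, 3.14, 3.14, 3.14].

INTERFACE

Orientations are given as [roll, pitch, yaw] about the fixed x, y, z axes, in that order (R = Rz(yaw) Ry(pitch) Rx(roll)).
In Python, from bench import r gives the robot as it stands.
- The arm moves only by the tool drive_tool, never from a script. Its argument "series" is one flat list of numbers, 7 for each row, row after row: the finger opening in m, from 0 to 0.0854, then the shift along the tool's x, y, z in m, then the turn, a rotation vector about the tool's x, y, z in rad. A call has exactly 5 rows; each row is the pose to reach, as a shift and turn from the pose measured when the call began, along the tool's axes at that moment; what a row does not reach only later rows make up. A row lasts 1/10 s, in which the tool goes at most 50 mm and 8.59 degrees, less where a joint would pass 70% of its speed; a pose out of reach is approached as far as the arm can. A call with a gripper value outside its range is refused whole. The fingers move at their own pace and stop on an object; "force" is the grip in N (left out, the last holds). Time passes only in rows, so rows that repeat a pose let the fingers close, or fill a call up. It gives the time, the measured TCP pose, the force and the opening at its end, in the units of the state.
- r.sense(): the state, without advancing time (a new reading comes with each control period).
- r.capture(name): name is "scene" or "top" or "wrist"; returns the picture (480x640x3 uint8, red, green, blue); there is no depth.
- r.camera_info(name): a dict with "vertical_fov" (degrees; the focal length in pixels is half the picture's height over the tangent of half this angle, whatever the lens; pixels are square), "cx", "cy" (the principal point, pixels), "world_from_camera" (4x4, takes a point from camera to world coordinates). Camera axes: x right, y up, looking along -z (the intrinsics and any distortion apply to the point x, -y, -z); pixel columns grow to the right and rows downward; lengths in m; the calibration is good to about 2 mm. A picture is of the moment at which its call begins: read the wrist's pose just before it. camera_info takes no time and is no camera call; for the wrist camera it gives the pose at the moment of the call.
- r.hand_in(): hands the job in, once; it reports no verdict.
Trained networks look in the newest picture that a camera, given by its name, has taken for a name from the list of things; names that differ only in an ending like _2 or _b are one class to them, and where a whole thing is asked for, a point or a joint stands for the part that bears it (a point fixed in the world has none). Each returns a list of dicts, best first, with "score" (0 to 1); they miss things now and then, are a little off and sometimes report something else, mostly with a low value. They report only what shows in the picture. A call takes as long as a camera call. They do not tell look-alikes from the thing itself.
- r.silhouettes(query, camera): "region" (480x640 bool, what is visible of it) and "extent" ([left, top, right, bottom] in pixels, round what is visible of it).
The state is a dict: "time_s": time; "q": joint angles; "joint_vel": joint speeds; "tau": joint torques, N m; "ee_pos": TCP position; "tcp_rot": TCP orientation; "ft_force": force on the tool from outside, world axes, zero at the start; "moment": the same for the moment, N m; "opening": opening from 0.0 (shut) to 1.0 (fully open).
Only numpy, scipy, OpenCV 4.12 (cv2) and the standard library are available. Lean on these libraries where they do the work, as an engineer would, in place of code of your own. Each camera call takes 0.05 s, during which the arm holds its last target.

## Working session

There is one attempt and no reset: what is moved stays moved. The work goes in short steps, Python scripts to look and compute and a tool call to move; the robot and the scene stay as the last step left them, time stands still between calls to the robot, and variables do not carry over. Pictures are saved under pics/ and viewed, and the job is handed in when it is done.

Besides the shell and the picture viewer there is one more tool, called by a JSON object that holds its "api" and its "payload", one argument or row to a line. drive_tool: Moves the arm, as the interface text tells. Its arguments: {"type":"object","properties":{"series":{"type":"array"},"force":{"type":"number"}},"required":["series"]}

```bash
ls; mkdir -p pics
python3 - <<'E'
from bench import r
import cv2,numpy as np
print(r.sense())
for n in ("scene","top","wrist"):
    i=r.camera_info(n); print(n,i)
    cv2.imwrite(f"pics/{n}0.png",r.capture(n)[:,:,::-1])
E
```

```text
pics
{'time_s': 0.0, 'q': array([ 9.66525462e-01,  5.28460467e-01,  1.43392511e+00,  2.81180777e-05,
        1.18138800e+00, -1.78482324e-01]), 'joint_vel': array([ 9.36061169e-04, -4.91324004e-04, -1.20064886e-04,  4.48303025e-04,
        5.51811796e-05, -1.60495578e-03]), 'tau': array([ 8.80711068e-04, -4.42342079e+01, -1.78030193e+01, -1.29026248e-04,
        8.46829615e-03, -9.92981697e-07]), 'ee_pos': array([0.2576877 , 0.56861085, 0.23032987]), 'tcp_rot': array([-1.76119492,  1.56861525, -2.18699417]), 'ft_force': array([ 0.02814523, -0.20149102,  0.14487517]), 'moment': array([-0.04997295, -0.00302262, -0.00591634]), 'opening': 0.9987694157118698}
scene {'vertical_fov': 53.47669834124802, 'cx': 313.5747943762454, 'cy': 243.35912450917806, 'world_from_camera': array([[ 0.77656007, -0.50394231,  0.37814891,  0.92380924],
       [ 0.62994567,  0.61047705, -0.48008981, -0.56961796],
       [ 0.01108634,  0.61103185,  0.79152838,  0.95082175],
       [ 0.        ,  0.        ,  0.        ,  1.        ]])}
top {'vertical_fov': 56.15102677969627, 'cx': 315.6123870069646, 'cy': 245.03250418066514, 'world_from_camera': array([[-0.01641469,  0.98091711, -0.19373222,  0.3028324 ],
       [-0.99982971, -0.01446904,  0.01145379,  0.00521986],
       [ 0.00843209,  0.19388724,  0.98098758,  1.01903281],
       [ 0.        ,  0.        ,  0.        ,  1.        ]])}
wrist {'vertical_fov': 61.40768455878354, 'cx': 325.23618893977846, 'cy': 242.25270402058084, 'world_from_camera': array([[ 0.41405438, -0.86333662, -0.28845945,  0.18252642],
       [ 0.9102486 ,  0.39182702,  0.13386217,  0.60269014],
       [-0.00254191, -0.31799603,  0.94808864,  0.3720932 ],
       [ 0.        ,  0.        ,  0.        ,  1.        ]])}
```

View pics/scene0.png

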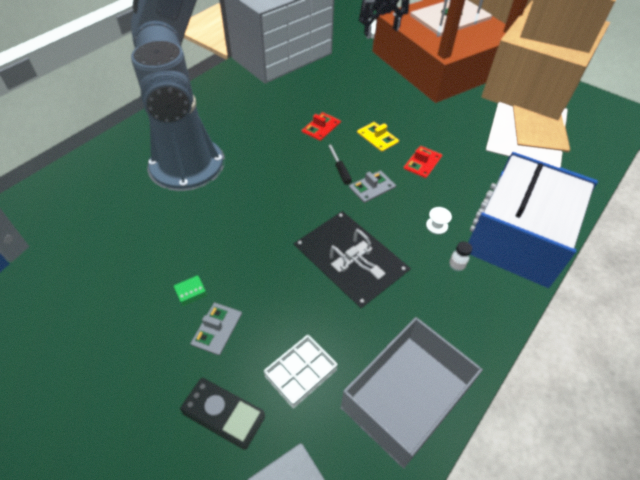

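View pics/top0.png

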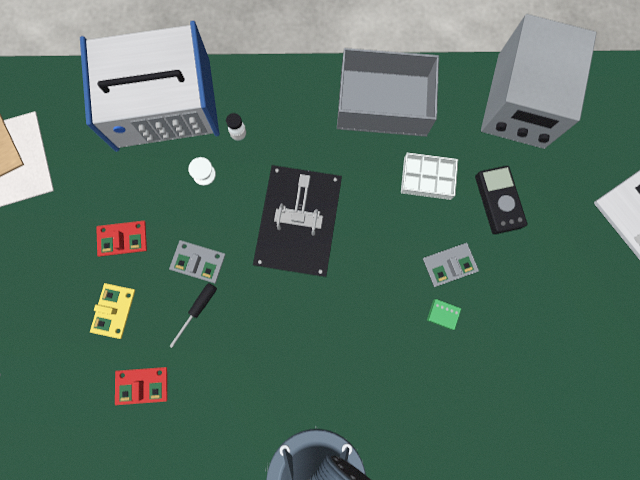

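View pics/wrist0.png

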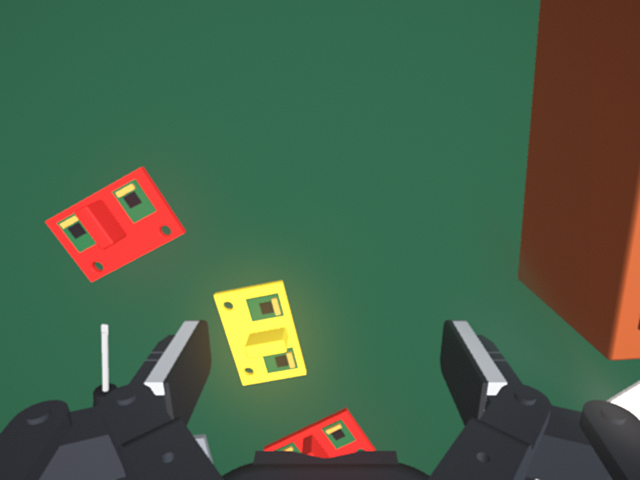

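Grey candidates in the top view are at (197,261), with what look like holes at (186,246) and (217,255), and at (451,265). The red and yellow ones are look-alikes. I'll enlarge both grey ones and the file.

Run:
```python
import cv2,numpy as np
a=cv2.imread("pics/top0.png")
f=lambda x,y,w,h,s:cv2.resize(a[y:y+h,x:x+w],None,fx=s,fy=s,interpolation=cv2.INTER_CUBIC)
c1=f(162,230,75,60,5);c2=f(415,235,75,60,5);c3=f(245,155,107,128,4)
cv2.imwrite("pics/c12.png",np.hstack([c1,c2])); cv2.imwrite("pics/c3.png",c3)
```

```text
(no output)
```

View pics/c12.png

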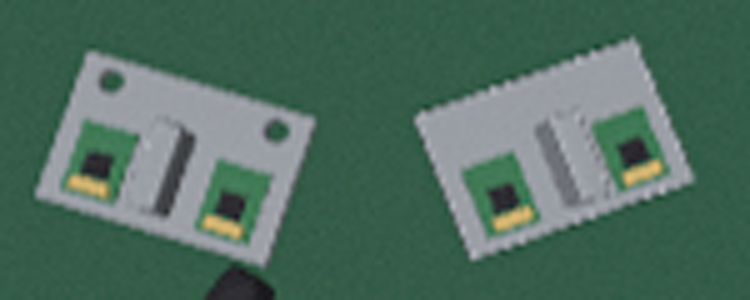

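View pics/c3.png

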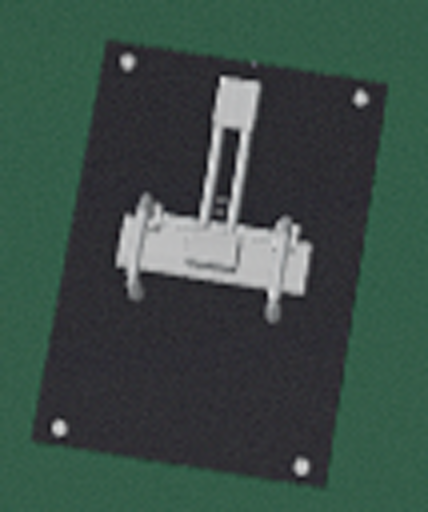

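```bash
cat > h.py <<'E'
import numpy as np,cv2
from bench import r
from scipy.spatial.transform import Rotation as R
def K(i):
    f=240/np.tan(np.radians(i["vertical_fov"])/2); return f,i["cx"],i["cy"]
def ray(i,u,v,z):
    f,cx,cy=K(i);T=i["world_from_camera"]
    d=T[:3,:3]@np.array([(u-cx)/f,-(v-cy)/f,-1]);o=T[:3,3]
    return o+d*(z-o[2])/d[2]
def proj(i,P):
    f,cx,cy=K(i);T=i["world_from_camera"]
    p=(np.atleast_2d(P)-T[:3,3])@T[:3,:3]
    return np.c_[cx+f*p[:,0]/-p[:,2],cy-f*p[:,1]/-p[:,2]]
E
python3 - <<'E'
from h import *
import cv2
i=r.camera_info("top"); r.capture("top")
for q in ("file","carrier_grip","lever","blank_grip"):
    for d in r.silhouettes(q,"top"):
        m=d["region"].astype(np.uint8);print(q,d["score"],d["extent"],m.sum())
        if q in("file","carrier_grip","blank_grip"):
            c,_=cv2.findContours(m,0,2);c=max(c,key=cv2.contourArea)
            (cx,cy),_,_=cv2.minAreaRect(c);b=cv2.boxPoints(cv2.minAreaRect(c))
            z=.004 if q=="file" else .006
            W=[ray(i,u,v,z) for u,v in b];print(np.round(b,1).tolist(),np.round(W,4).tolist(),np.round(np.mean(W,0),4))
            print([round(float(np.linalg.norm(W[k]-W[k-1])),4) for k in range(4)])
print(r.sense()["time_s"])
E
```

```text
file 0.77 [252.8, 165.4, 340.6, 276.8] 7384
[[252.3000030517578, 265.3999938964844], [268.3999938964844, 164.3000030517578], [341.70001220703125, 176.0], [325.6000061035156, 277.1000061035156]] [[0.4581, 0.1383, 0.004], [0.7009, 0.1027, 0.004], [0.6693, -0.0712, 0.004], [0.4289, -0.0281, 0.004]] [0.5643 0.0354 0.004 ]
[0.1689, 0.2453, 0.1767, 0.2443]
file 0.39 [293.6, 175.6, 308.7, 212.8] 277
[[292.3999938964844, 210.10000610351562], [299.6000061035156, 174.10000610351562], [310.5, 176.3000030517578], [303.29998779296875, 212.3000030517578]] [[0.5873, 0.0462, 0.004], [0.6754, 0.0286, 0.004], [0.6695, 0.0027, 0.004], [0.5816, 0.0207, 0.004]] [0.6284 0.0245 0.004 ]
[0.0261, 0.0898, 0.0266, 0.0898]
carrier_grip 0.94 [94.5, 223.9, 146.9, 257.6] 1413
[[95.4000015258789, 226.10000610351562], [144.6999969482422, 221.60000610351562], [147.39999389648438, 251.1999969482422], [98.0999984741211, 255.6999969482422]] [[0.5549, 0.5002, 0.006], [0.564, 0.3875, 0.006], [0.4941, 0.3774, 0.006], [0.4854, 0.4887, 0.006]] [0.5246 0.4385 0.006 ]
[0.0705, 0.113, 0.0706, 0.1116]
carrier_grip 0.92 [91.1, 28
[... 809 characters left out ...]
.6000061035156], [167.39999389648438, 401.8999938964844], [115.5999984741211, 404.0]] [[0.2337, 0.4346, 0.006], [0.2363, 0.3229, 0.006], [0.1653, 0.3165, 0.006], [0.1628, 0.4266, 0.006]] [0.1995 0.3752 0.006 ]
[0.0713, 0.1118, 0.0713, 0.1102]
lever 0.51 [296.1, 175.2, 309.5, 209.9] 165
lever 0.25 [228.9, 109.8, 242.8, 139.3] 356
blank_grip 0.73 [423.6, 243.3, 476.4, 287.7] 1509
[[421.70001220703125, 258.6000061035156], [467.20001220703125, 241.6999969482422], [478.29998779296875, 271.6000061035156], [432.79998779296875, 288.5]] [[0.4677, -0.2486, 0.006], [0.5056, -0.3562, 0.006], [0.4358, -0.3759, 0.006], [0.399, -0.2694, 0.006]] [ 0.452  -0.3125  0.006 ]
[0.0718, 0.1141, 0.0725, 0.1126]
0.4
```

The left grey carrier (197,261) has the two dark holes, at (186,246) and (217,255), on its far side, so it is the punched one. The one at (451,265) has no holes, so it is the blank. Next I work out the move to a wrist view of the file.

```bash
cat >> h.py <<'E'
def pose():
    s=r.sense();return s,np.array(s["ee_pos"]),R.from_euler('xyz',s["tcp_rot"])
def Rdown(yaw):  # yaw = world angle of 'x-forward' frame; tool x down, tool y along +-frame y
    x=np.array([0,0,-1.]);y=np.array([-np.sin(yaw),np.cos(yaw),0])
    return R.from_matrix(np.c_[x,y,np.cross(x,y)])
def plan(target,yaw,flip=None):
    s,p,Rt=pose()
    best=None
    for k in (0,1):
        if flip is not None and k!=flip: continue
        T=Rdown(yaw+np.pi*k);rv=(Rt.inv()*T).as_rotvec()
        if best is None or np.linalg.norm(rv)<np.linalg.norm(best[0]):best=(rv,k)
    d=Rt.inv().apply(np.array(target)-p)
    print("t",s["time_s"],"pos",np.round(p,4),"q6",round(s["q"][5],3),"open",round(s["opening"],3),"F",np.round(s["ft_force"],1))
    print("shift",np.round(d,4),"turn",np.round(best[0],4),"flip",best[1])
E
python3 - <<'E'
from h import *
s,p,Rt=pose();print(np.round(Rt.as_matrix(),3))
i=r.camera_info("wrist");T=i["world_from_camera"];print(Rt.inv().apply(T[:3,3]-p),np.round(Rt.inv().as_matrix()@T[:3,:3],3))
plan([0.56,0.035,0.26],-0.165)
plan([0.48,0.26,0.22],-0.28)
E
```

```text
[[-0.     0.413  0.911]
 [-0.     0.911 -0.413]
 [-1.    -0.    -0.   ]]
[-0.14162619 -0.00036063 -0.08262062] [[ 0.001  0.318 -0.948]
 [ 1.     0.001  0.001]
 [ 0.001 -0.948 -0.318]]
t 0.4 pos [0.2581 0.5691 0.2312] q6 -0.179 open 1.002 F [-0.2 -0.6  0.1]
shift [-0.0287 -0.3617  0.4956] turn [-2.608e-01 -1.000e-04  3.000e-04] flip 0
t 0.4 pos [0.2581 0.5691 0.2312] q6 -0.179 open 1.002 F [-0.2 -0.6  0.1]
shift [ 0.0112 -0.1898  0.3298] turn [-1.458e-01 -1.000e-04  3.000e-04] flip 0
```

{"api": "drive_tool", "payload": {
  "series": [0.085,0,-0.025,0.04,-0.05,0,0,0.085,0,-0.05,0.08,-0.1,0,0,0.085,0,-0.075,0.12,-0.146,0,0,0.085,0,-0.1,0.16,-0.146,0,0,0.085,0,-0.12,0.2,-0.146,0,0]
}}

```text
time_s: 0.9
ee_pos: [0.391, 0.3754, 0.2314]
tcp_rot: [-1.857, 1.57, -2.137]
ft_force: [1.8, 0.8, 0.0]
opening: 0.997
```

{"api": "drive_tool", "payload": {
  "series": [0.085,0,-0.02,0.03,0,0,0,0.085,0,-0.04,0.06,0,0,0,0.085,0,-0.07,0.1,0,0,0,0.085,0,-0.07,0.1,0,0,0,0.085,0,-0.07,0.1,0,0,0]
}}

```text
time_s: 1.4
ee_pos: [0.4685, 0.2796, 0.2314]
tcp_rot: [-2.802, 1.57, -3.085]
ft_force: [-0.6, 0.1, -0.2]
opening: 0.999
```

Run:
```python
from h import *
i=r.camera_info("wrist");cv2.imwrite("pics/w1.png",r.capture("wrist")[:,:,::-1])
import pickle;pickle.dump(i,open("w1.pkl","wb"))
plan([0.56,0.035,0.26],-0.165)
```

```text
t 1.45 pos [0.4675 0.2805 0.2313] q6 -0.955 open 0.996 F [ 0.3  0.4 -0.2]
shift [-0.0288 -0.2103  0.1568] turn [-0.1156 -0.0011  0.0003] flip 0
```

View pics/w1.png

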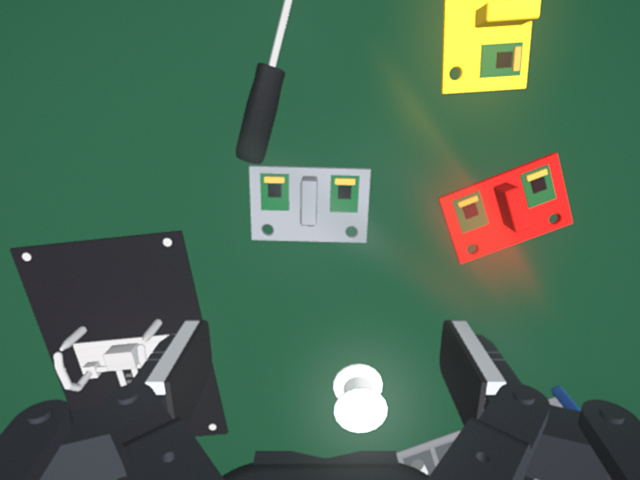

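The wrist view shows the carrier with corners at about (250,166), (371,168), (367,243) and (252,240) and both holes at (267,230) and (351,231). It is the grey punched one, with holes on the far side. I measure it and move on to the file.

Run:
```python
from h import *
import pickle
i=pickle.load(open("w1.pkl","rb"))
a=cv2.imread("pics/w1.png")
ds=r.silhouettes("carrier_grip","wrist")
for d in ds:
    e=d["extent"]; print(d["score"],e)
    if abs((e[0]+e[2])/2-310)<30:
        c,_=cv2.findContours(d["region"].astype(np.uint8),0,2);c=max(c,key=cv2.contourArea)
        ap=cv2.approxPolyDP(c,6,True)[:,0];print(ap.tolist())
# subpix corners
g=cv2.cvtColor(a,cv2.COLOR_BGR2GRAY)
p=np.float32([[250,166],[371,168],[367,243],[252,240]]).reshape(-1,1,2)
p=cv2.cornerSubPix(g,p,(5,5),(-1,-1),(3,50,.01))[:,0];print(p)
W=np.array([ray(i,u,v,.006) for u,v in p]);print(np.round(W,4),W.mean(0))
print([np.linalg.norm(W[k]-W[k-1]) for k in range(4)])
ex=(W[3]-W[0]+W[2]-W[1]);ey=(W[1]-W[0]+W[2]-W[3]);print(np.arctan2(ex[1],ex[0]),np.arctan2(-ey[0],ey[1]))
for u,v in ((267,230),(351,231.5)): print(ray(i,u,v,.004))
cv2.imwrite("pics/w1c.png",cv2.resize(a[150:260,230:390],None,fx=4,fy=4,interpolation=cv2.INTER_CUBIC))
```

```text
0.97 [443.8, 1.2, 542.1, 93.4]
0.92 [439.0, 153.3, 574.6, 263.2]
0.67 [247.1, 167.7, 368.1, 245.8]
[[250, 167], [252, 238], [366, 240], [369, 169]]
[[249.23906 165.11131]
 [370.40848 168.88156]
 [365.84137 242.4376 ]
 [251.19862 239.53326]]
[[0.4176 0.2225 0.006 ]
 [0.4514 0.3264 0.006 ]
 [0.5181 0.305  0.006 ]
 [0.4846 0.2005 0.006 ]] [0.46791604 0.2636188  0.006     ]
[np.float64(0.07054888703282275), np.float64(0.10926220279508403), np.float64(0.07007202527510685), np.float64(0.10969955543955219)]
-0.3137816140014858 -0.3123188021614549
[0.48032283 0.21765896 0.004     ]
[0.50416663 0.29416055 0.004     ]
```

View pics/w1c.png

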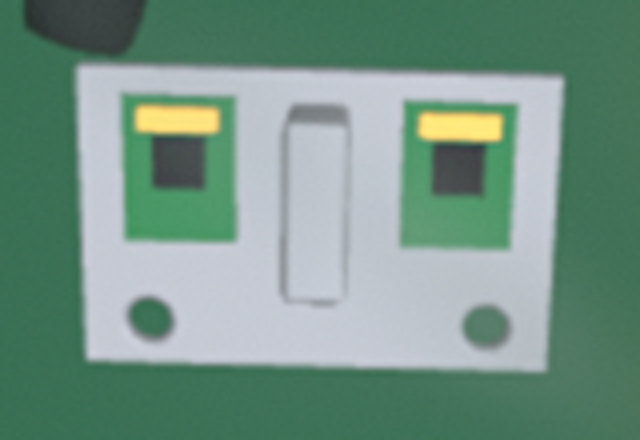

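{"api": "drive_tool", "payload": {
  "series": [0.085,-0.006,-0.04,0.03,-0.03,0,0,0.085,-0.012,-0.08,0.06,-0.06,0,0,0.085,-0.018,-0.12,0.09,-0.09,0,0,0.085,-0.024,-0.16,0.12,-0.116,0,0,0.085,-0.029,-0.21,0.157,-0.116,0,0]
}}

```text
time_s: 2.0
ee_pos: [0.5555, 0.0489, 0.2597]
tcp_rot: [3.004, 1.57, 2.845]
ft_force: [0.6, 1.2, -0.1]
opening: 0.997
```

{"api": "drive_tool", "payload": {
  "series": [0.085,0,0,0,0,0,0,0.085,0,0,0,0,0,0,0.085,0,0,0,0,0,0,0.085,0,0,0,0,0,0,0.085,0,0,0,0,0,0]
}}

```text
time_s: 2.5
ee_pos: [0.5548, 0.0506, 0.2596]
tcp_rot: [2.99, 1.57, 2.834]
ft_force: [0.5, 0.5, 0.7]
opening: 0.995
```

Run:
```python
from h import *
i=r.camera_info("wrist");cv2.imwrite("pics/w2.png",r.capture("wrist")[:,:,::-1])
import pickle;pickle.dump(i,open("w2.pkl","wb"))
plan([0.56,0.035,0.26],-0.165)
```

```text
t 2.55 pos [0.555  0.0503 0.2597] q6 -1.524 open 0.994 F [0.5 0.9 0.3]
shift [-0.0004 -0.0143  0.0073] turn [ 0.008  -0.0011 -0.0001] flip 0
```

View pics/w2.png

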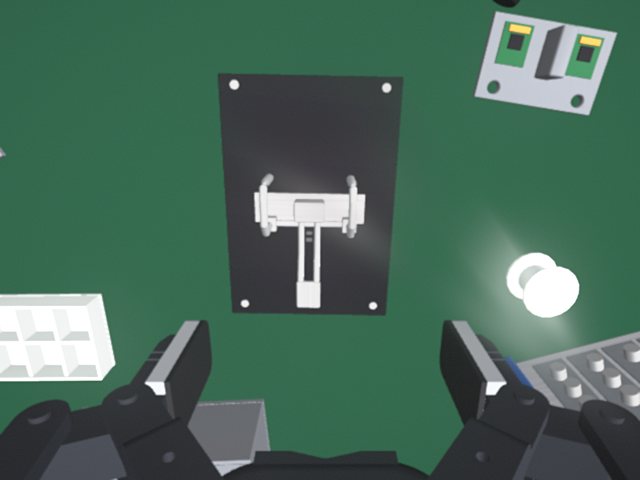

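The wrist view shows the board with corners at (219,73), (403,77), (386,315) and (233,313), and the lever plate at (308,294). I measure the file now.

Run:
```python
from h import *
import pickle
i=pickle.load(open("w2.pkl","rb"))
a=cv2.imread("pics/w2.png");g=cv2.cvtColor(a,cv2.COLOR_BGR2GRAY)
p=np.float32([[219,73],[403,77],[386,315],[233,313]]).reshape(-1,1,2)
p=cv2.cornerSubPix(g,p,(5,5),(-1,-1),(3,50,.01))[:,0];print(p.tolist())
W=np.array([ray(i,u,v,.004) for u,v in p]);print(np.round(W,4),W.mean(0))
print([np.linalg.norm(W[k]-W[k-1]) for k in range(4)])
ex=(W[3]-W[0]+W[2]-W[1]);ey=(W[1]-W[0]+W[2]-W[3]);y1=np.arctan2(ex[1],ex[0]);y2=np.arctan2(-ey[0],ey[1]);print(y1,y2)
y=y1;C=W.mean(0)[:2];o=C-0.0275*np.array([np.cos(y),np.sin(y)]);print("origin",o)
def F(x,yy,z): return np.array([o[0]+x*np.cos(y)-yy*np.sin(y),o[1]+x*np.sin(y)+yy*np.cos(y),z])
pts=[F(0,.04,.04),F(0,-.04,.04)]+[F(x,s,.0361+dz) for dz in(-.007,.003,.013) for x in(.098,.128) for s in(-.012,.012)]
b=a.copy();P=proj(i,np.array(pts));print(np.round(P,1).tolist())
for n,(u,v) in enumerate(P): cv2.circle(b,(int(u*1),int(v*1)),1,[(0,0,255),(255,0,0),(0,255,0),(255,0,255)][0 if n<2 else 1+(n-2)//4],-1)
cv2.imwrite("pics/w2c.png",cv2.resize(b[160:320,220:400],None,fx=4,fy=4,interpolation=cv2.INTER_CUBIC))
it=r.camera_info("top");t=cv2.imread("pics/top0.png")
for (u,v) in proj(it,np.array(pts[:2]+[F(-.095,.085,.004),F(-.095,-.085,.004),F(.15,.085,.004),F(.15,-.085,.004)])): print(u,v)
```

```text
[[217.40699768066406, 73.0106201171875], [402.7912902832031, 76.45858764648438], [384.776611328125, 315.15008544921875], [231.74960327148438, 312.1890869140625]]
[[ 0.4288 -0.0291  0.004 ]
 [ 0.4582  0.1371  0.004 ]
 [ 0.6985  0.0938  0.004 ]
 [ 0.6684 -0.0721  0.004 ]] [0.56347313 0.03246073 0.004     ]
[np.float64(0.24349058337793705), np.float64(0.1687977271708439), np.float64(0.24421350573372208), np.float64(0.16860121643079407)]
-0.1778632138896728 -0.17709733174520634
origin [0.53640697 0.03732622]
[[352.3, 185.8], [263.4, 184.1], [295.7, 279.8], [319.7, 280.3], [295.8, 306.7], [319.2, 307.1], [295.0, 284.0], [319.5, 284.4], [295.1, 311.4], [319.1, 311.8], [294.3, 288.3], [319.4, 288.8], [294.4, 316.2], [318.9, 316.7]]
278.19906997212894 224.8194400289384
313.5015832289868 230.49181091054493
252.50681363879758 265.4890490778515
326.2517825597137 277.5100036007929
271.8247869841583 164.99756476959016
342.3792238287963 176.11879820755001
```

View pics/w2c.png

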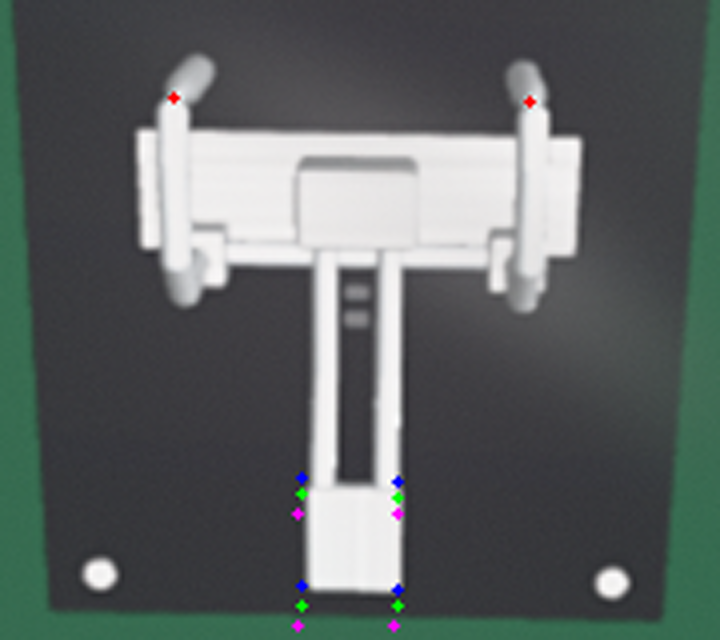

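Run:
```python
from h import *
import pickle
i=pickle.load(open("w2.pkl","rb"))
print(ray(i,308.75,294.2,.0306))
plan([0.6492,0.018,.08],-0.178)
plan([0.6492,0.018,.012],-0.178)
```

```text
[0.64773335 0.01853788 0.0306    ]
t 2.55 pos [0.555  0.0503 0.2597] q6 -1.524 open 0.994 F [0.5 0.9 0.3]
shift [ 0.1796 -0.0172  0.0983] turn [ 0.021  -0.0011 -0.0001] flip 0
t 2.55 pos [0.555  0.0503 0.2597] q6 -1.524 open 0.994 F [0.5 0.9 0.3]
shift [ 0.2476 -0.0172  0.0984] turn [ 0.021  -0.0011 -0.0001] flip 0
```

{"api": "drive_tool", "payload": {
  "series": [0.06,0.03,-0.003,0.02,0.01,0,0,0.06,0.065,-0.006,0.04,0.021,0,0,0.06,0.1,-0.01,0.06,0.021,0,0,0.06,0.14,-0.014,0.08,0.021,0,0,0.06,0.18,-0.017,0.097,0.021,0,0]
}}

```text
time_s: 3.05
ee_pos: [0.6492, 0.0187, 0.0783]
tcp_rot: [0.273, 1.57, 0.096]
ft_force: [0.7, -0.8, 1.0]
opening: 0.701
```

{"api": "drive_tool", "payload": {
  "series": [0.06,0,0,0,0,0,0,0.06,0,0,0,0,0,0,0.06,0,0,0,0,0,0,0.06,0,0,0,0,0,0,0.06,0,0,0,0,0,0]
}}

```text
time_s: 3.55
ee_pos: [0.65, 0.019, 0.0811]
tcp_rot: [0.066, 1.566, -0.11]
ft_force: [-0.3, 0.6, -0.2]
opening: 0.7
```

Run:
```python
from h import *
plan([0.648,0.018,.012],-0.178)
```

```text
t 3.55 pos [0.65   0.019  0.0811] q6 -1.537 open 0.7 F [-0.3  0.6 -0.2]
shift [ 0.0691 -0.0013 -0.0021] turn [ 0.0014  0.0046 -0.0003] flip 0
```

{"api": "drive_tool", "payload": {
  "series": [0.06,0.025,-0.001,-0.002,0,0.004,0,0.06,0.05,-0.001,-0.002,0,0.004,0,0.06,0.069,-0.001,-0.002,0,0.004,0,0.06,0.069,-0.001,-0.002,0,0.004,0,0.02,0.069,-0.001,-0.002,0,0.004,0],
  "force": 40
}}

```text
time_s: 4.05
ee_pos: [0.6486, 0.0183, 0.0131]
tcp_rot: [0.186, 1.569, 0.009]
ft_force: [0.1, -0.1, 0.7]
opening: 0.546
```

{"api": "drive_tool", "payload": {
  "series": [0.02,0,0,0,0,0,0,0.02,0,0,0,0,0,0,0.02,0,0,0,0,0,0,0.02,0,0,0,0,0,0,0.02,0,0,0,0,0,0]
}}

```text
time_s: 4.55
ee_pos: [0.65, 0.0179, 0.0145]
tcp_rot: [0.053, 1.566, -0.124]
ft_force: [0.6, -1.8, 6.5]
opening: 0.271
```

Run:
```python
from h import *
cv2.imwrite("pics/w3.png",r.capture("wrist")[:,:,::-1])
plan([0.648,0.018,.012],-0.178)
```

```text
t 4.6 pos [0.65   0.0179 0.0145] q6 -1.538 open 0.267 F [-0.3 -1.3  6. ]
shift [ 0.0025 -0.0003 -0.002 ] turn [ 0.0015  0.005  -0.0002] flip 0
```

View pics/w3.png

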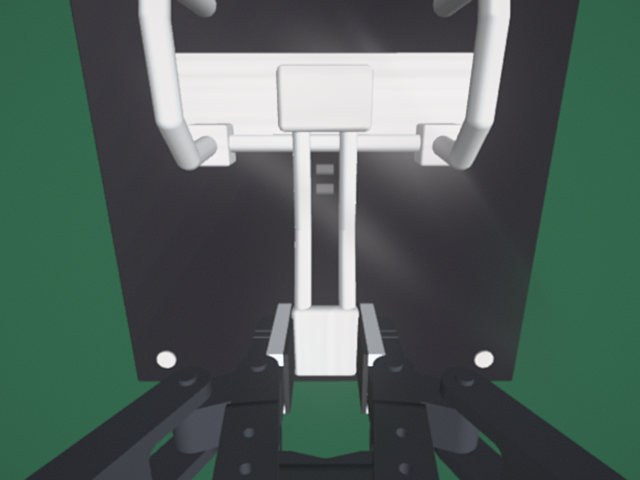

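The pads straddle the plate at (326,340) and have stopped on it. Now I lift along the arc.

{"api": "drive_tool", "payload": {
  "series": [0.02,-0.01,0,-0.002,0,0,0,0.02,-0.02,0,-0.005,0,0,0,0.02,-0.03,0,-0.01,0,0,0,0.02,-0.039,0,-0.015,0,0,0,0.02,-0.039,0,-0.015,0,0,0]
}}

```text
time_s: 5.1
ee_pos: [0.6314, 0.0212, 0.0552]
tcp_rot: [-2.646, 1.57, -2.822]
ft_force: [-6.7, -0.3, 7.0]
opening: 0.271
```

{"api": "drive_tool", "payload": {
  "series": [0.036,0,0,0,0,0,0,0.036,-0.005,0,0,0,0,0,0.036,-0.02,0,0,0,0,0,0.036,-0.05,0,0,0,0,0,0.036,-0.08,0,0,0,0,0]
}}

```text
time_s: 5.6
ee_pos: [0.6318, 0.0213, 0.1367]
tcp_rot: [-2.886, 1.57, -3.062]
ft_force: [-0.6, -0.5, 0.1]
opening: 0.424
```

Run:
```python
from h import *
cv2.imwrite("pics/t4.png",r.capture("top")[140:300,230:370,::-1].repeat(4,0).repeat(4,1))
plan([0.555,0.05,.26],-0.178)
```

```text
t 5.65 pos [0.6354 0.021  0.1426] q6 -1.538 open 0.421 F [1.1 0.3 3.1]
shift [-0.1183  0.0145 -0.0831] turn [ 0.0025  0.0102 -0.0002] flip 0
```

View pics/t4.png

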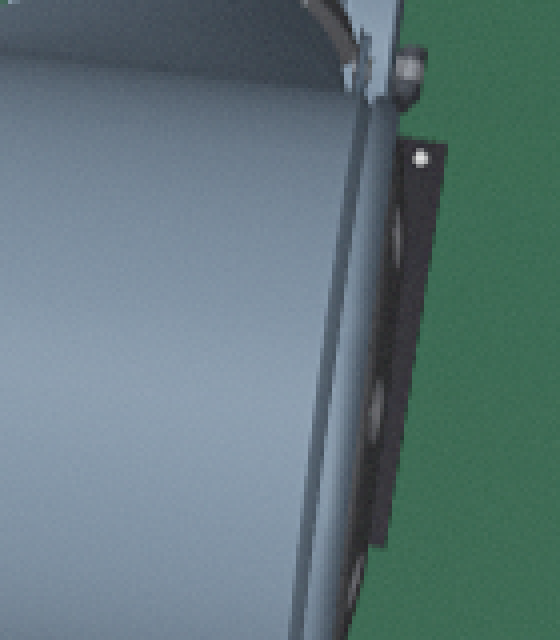

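{"api": "drive_tool", "payload": {
  "series": [0.06,-0.025,0.005,-0.02,0,0.01,0,0.06,-0.05,0.01,-0.04,0,0.01,0,0.06,-0.08,0.014,-0.065,0,0.01,0,0.06,-0.11,0.014,-0.085,0,0.01,0,0.06,-0.118,0.014,-0.1,0,0.01,0]
}}

```text
time_s: 6.15
ee_pos: [0.5393, 0.0527, 0.2638]
tcp_rot: [0.119, 1.562, -0.056]
ft_force: [1.3, -0.8, -0.4]
opening: 0.705
```

{"api": "drive_tool", "payload": {
  "series": [0.06,0,0,0,0,0,0,0.06,0,0,0,0,0,0,0.06,0,0,0,0,0,0,0.06,0,0,0,0,0,0,0.06,0,0,0,0,0,0]
}}

```text
time_s: 6.65
ee_pos: [0.5395, 0.0525, 0.2626]
tcp_rot: [0.138, 1.564, -0.037]
ft_force: [0.3, -0.2, -0.2]
opening: 0.703
```

Run:
```python
from h import *
import pickle
i=r.camera_info("wrist");a=r.capture("wrist")[:,:,::-1].copy();cv2.imwrite("pics/w5.png",a);pickle.dump(i,open("w5.pkl","wb"))
plan([0.4603,0.2660,.18],-0.313)
```

```text
t 6.7 pos [0.5394 0.0525 0.2628] q6 -1.505 open 0.706 F [-0.1  0.2  0.1]
shift [ 0.0822  0.1963 -0.1157] turn [ 0.1377  0.0066 -0.0013] flip 0
```

View pics/w5.png

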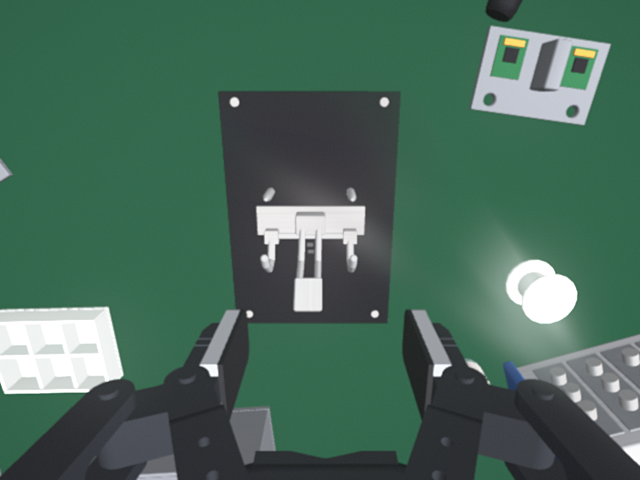

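The rings stand open, with the ring tips at (267,262) and (352,262) and free posts at (268,194) and (351,194). I refine the file pose with the posts.

Run:
```python
from h import *
import pickle
i=pickle.load(open("w5.pkl","rb"));a=cv2.imread("pics/w5.png")
g=cv2.cvtColor(a,cv2.COLOR_BGR2GRAY)
p=np.float32([[219,92],[400,93],[387,323],[237,323]]).reshape(-1,1,2)
p=cv2.cornerSubPix(g,p,(5,5),(-1,-1),(3,50,.01))[:,0];print(p.tolist())
W=np.array([ray(i,u,v,.004) for u,v in p]);C=W.mean(0)
print([round(np.linalg.norm(W[k]-W[k-1]),4) for k in range(4)])
ex=(W[3]-W[0]+W[2]-W[1]);ey=(W[1]-W[0]+W[2]-W[3]);y=np.arctan2(ex[1],ex[0]);print(y,np.arctan2(-ey[0],ey[1]))
o=C[:2]-0.0275*np.array([np.cos(y),np.sin(y)]);print("origin",o)
def F(x,yy,z): return np.array([o[0]+x*np.cos(y)-yy*np.sin(y),o[1]+x*np.sin(y)+yy*np.cos(y),z])
pts=[F(0,s,z) for s in(.04,-.04) for z in(.004,.031,.04)]
b=cv2.resize(a[170:320,240:380],None,fx=5,fy=5,interpolation=cv2.INTER_CUBIC)
for u,v in proj(i,np.array(pts)):
    print(u,v); cv2.circle(b,(int((u-240+.5)*5),int((v-170+.5)*5)),2,(0,0,255),-1)
cv2.imwrite("pics/w5c.png",b)
```

```text
[[217.66932678222656, 90.93678283691406], [400.0287170410156, 90.73326110839844], [386.72869873046875, 322.9550476074219], [232.08734130859375, 327.9018249511719]]
[np.float64(0.2504), np.float64(0.169), np.float64(0.2442), np.float64(0.1742)]
-0.187824130857069 -0.1575967392221585
origin [0.53779818 0.03599909]
348.8600858460815 193.50437875114318
350.45789721131456 199.53642487959308
351.0392904827842 201.7312966326575
269.1473691666853 192.6176289566268
265.38799058639967 198.59521328009114
264.019970807481 200.7704274571193
```

View pics/w5c.png

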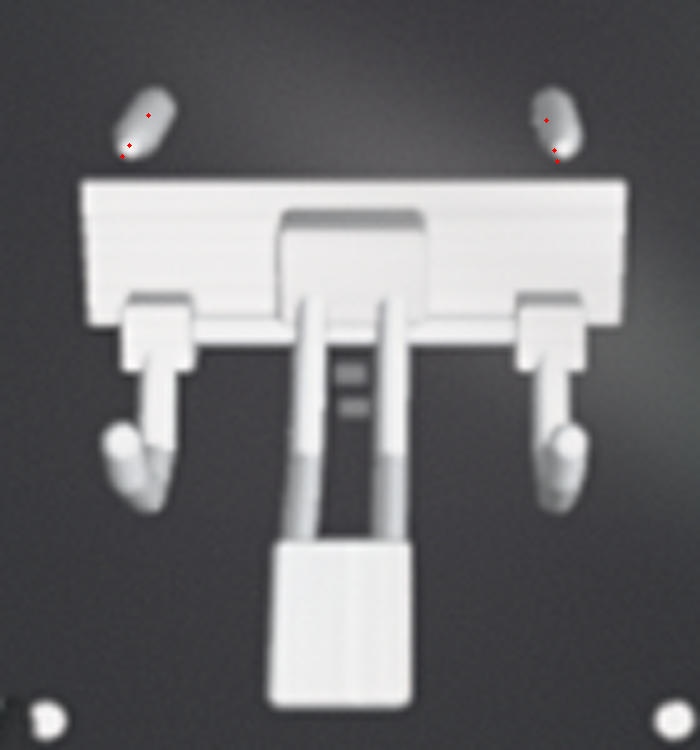

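Run:
```python
from h import *
import pickle
i=pickle.load(open("w5.pkl","rb"))
A=[]
for z,l,rr in((.04,(265.3,199.3),(352.9,199.3)),(.004,(270.5,191.2),(349.3,191.2))):
    L=ray(i,*l,z);Q=ray(i,*rr,z);d=Q-L;print(z,(L+Q)/2,np.linalg.norm(d),np.arctan2(-d[0],d[1]))
# three good corners
c=[(217.67,90.94),(400.03,90.73),(386.73,322.96)]
W=np.array([ray(i,u,v,.004) for u,v in c]);C=(W[0]+W[2])/2;e=W[2]-W[1];y=np.arctan2(e[1],e[0]);d=W[1]-W[0];y2=np.arctan2(-d[0],d[1])
print(y,y2,C[:2]-.0275*np.array([np.cos(y),np.sin(y)]))
# carrier in this same picture
a=cv2.imread("pics/w5.png");g=cv2.cvtColor(a,cv2.COLOR_BGR2GRAY)
p=np.float32([[490,26],[610,44],[585,125],[471,108]]).reshape(-1,1,2)
p=cv2.cornerSubPix(g,p,(4,4),(-1,-1),(3,50,.01))[:,0]
W=np.array([ray(i,u,v,.006) for u,v in p]);print(p.tolist(),W.mean(0),[round(np.linalg.norm(W[k]-W[k-1]),4) for k in range(4)])
```

```text
0.04 [0.53625184 0.0377495  0.04      ] 0.08041317338268583 -0.1765401092517957
0.004 [0.53609427 0.03722562 0.004     ] 0.0789709613037343 -0.17653210495857774
-0.17757208667202348 -0.17536221732502477 [0.53647023 0.03723933]
[[490.5168762207031, 25.284141540527344], [610.4291381835938, 43.61558532714844], [583.7877807617188, 124.59293365478516], [470.620849609375, 108.03169250488281]] [0.46838697 0.26290072 0.006     ] [np.float64(0.0697), np.float64(0.1097), np.float64(0.0699), np.float64(0.1098)]
```

File origin is (0.5363, 0.0374) with yaw -0.177; two board fits and the posts agree within 1 mm, and the post spacing comes out at 79–80 mm. The carrier grip is at (0.4604, 0.2659) with yaw -0.313. I go and grasp it.

{"api": "drive_tool", "payload": {
  "series": [0.06,0.015,0.04,-0.023,0.03,0.006,0,0.06,0.03,0.08,-0.046,0.06,0.006,0,0.06,0.045,0.12,-0.07,0.09,0.006,0,0.06,0.065,0.16,-0.093,0.12,0.006,0,0.06,0.082,0.196,-0.116,0.137,0.006,0]
}}

```text
time_s: 7.2
ee_pos: [0.4594, 0.2674, 0.1791]
tcp_rot: [1.325, 1.569, 1.012]
ft_force: [-0.4, 0.0, -0.8]
opening: 0.704
```

{"api": "drive_tool", "payload": {
  "series": [0.06,0,0,0,0,0,0,0.06,0.03,0,0,0,0,0,0.06,0.06,0,0,0,0,0,0.06,0.09,0,0,0,0,0,0.06,0.11,0,0,0,0,0]
}}

```text
time_s: 7.7
ee_pos: [0.4596, 0.2667, 0.0672]
tcp_rot: [2.921, 1.57, 2.607]
ft_force: [0.8, 0.2, -0.1]
opening: 0.701
```

Run:
```python
from h import *
cv2.imwrite("pics/w6.png",r.capture("wrist")[:,:,::-1])
plan([0.4604,0.2659,.011],-0.313)
```

```text
t 7.75 pos [0.4581 0.2661 0.0649] q6 -0.943 open 0.699 F [-0.6  0.1 -2.3]
shift [0.0539 0.0007 0.0025] turn [-0.0011 -0.0046  0.0026] flip 0
```

View pics/w6.png

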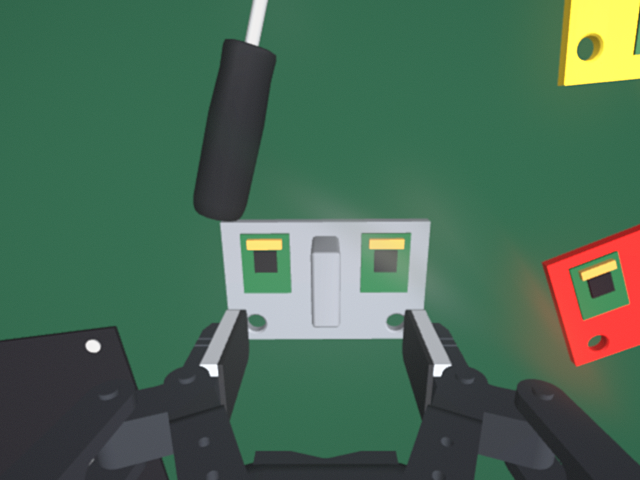

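The fingers straddle the grey punched carrier's rib at (326,282), square to it. Lowering and gripping.

{"api": "drive_tool", "payload": {
  "series": [0.06,0.02,0.001,0.001,0,-0.004,0.002,0.06,0.04,0.001,0.002,0,-0.004,0.002,0.06,0.053,0.001,0.002,0,-0.004,0.002,0.06,0.053,0.001,0.002,0,-0.004,0.002,0.06,0.053,0.001,0.002,0,-0.004,0.002]
}}

```text
time_s: 8.25
ee_pos: [0.4606, 0.2663, 0.0123]
tcp_rot: [-2.235, 1.57, -2.549]
ft_force: [-1.3, 0.9, -0.1]
opening: 0.699
```

Run:
```python
from h import *
plan([0.4604,0.2659,.011],-0.313)
```

```text
t 8.25 pos [0.4606 0.2663 0.0123] q6 -0.942 open 0.699 F [-1.3  0.9 -0.1]
shift [ 0.0013 -0.0004 -0.0001] turn [-0.0014 -0.0002  0.0003] flip 0
```

{"api": "drive_tool", "payload": {
  "series": [0.005,0,0,0,0,0,0,0.005,0,0,0,0,0,0,0.005,0,0,0,0,0,0,0.005,0,0,0,0,0,0,0.005,0,0,0,0,0,0],
  "force": 50
}}

```text
time_s: 8.75
ee_pos: [0.4612, 0.2665, 0.0132]
tcp_rot: [0.511, 1.569, 0.196]
ft_force: [0.3, -1.1, 6.0]
opening: 0.154
```

{"api": "drive_tool", "payload": {
  "series": [0.005,0,0,0,0,0,0,0.005,0,0,0,0,0,0,0.005,0,0,0,0,0,0,0.005,0,0,0,0,0,0,0.005,0,0,0,0,0,0],
  "force": 50
}}

```text
time_s: 9.25
ee_pos: [0.461, 0.2665, 0.0132]
tcp_rot: [0.525, 1.57, 0.211]
ft_force: [-0.5, 0.2, 2.5]
opening: 0.152
```

Run:
```python
from h import *
cv2.imwrite("pics/w7.png",r.capture("wrist")[:,:,::-1])
plan([0.4604,0.2659,.14],-0.313)
```

```text
t 9.3 pos [0.461  0.2665 0.0132] q6 -0.942 open 0.15 F [-1.  -0.4  3.1]
shift [-0.1268 -0.0007 -0.0003] turn [-0.0011  0.001  -0.0006] flip 0
```

View pics/w7.png

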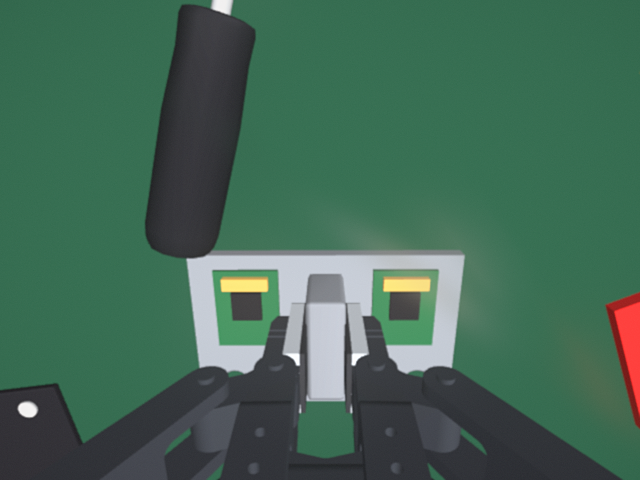

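Grip is good; opening is 13 mm on the 14 mm rib. I check where the carrier sits in the hand from its rear edge, row ~253.

Run:
```python
from h import *
s,p,Rt=pose();i=r.camera_info("wrist")
g=cv2.cvtColor(cv2.imread("pics/w7.png"),cv2.COLOR_BGR2GRAY).astype(float)
pts=[]
for u in list(range(230,300,5))+list(range(350,450,5)):
    c=g[235:270,u-1:u+2].mean(1);d=np.diff(c);print(u,235+int(np.argmax(d)),end=' ')
print()
for u,v in((190,254.5),(462,251.5),(330,255.5),(196,330),(458,330)):
    w=ray(i,u,v,.006);print(u,v,np.round(w,4),Rt.inv().apply(w-p).round(4))
cv2.imwrite("pics/w7c.png",cv2.resize(cv2.imread("pics/w7.png")[235:345,180:480],None,fx=2.6,fy=2.6))
```

```text
230 255 235 255 240 255 245 254 250 255 255 255 260 254 265 255 270 255 275 255 280 254 285 255 290 254 295 255 350 254 355 254 360 254 365 254 370 254 375 254 380 254 385 254 390 254 395 254 400 254 405 254 410 254 415 254 420 254 425 254 430 254 435 254 440 254 445 254 
190 254.5 [0.4182 0.2242 0.006 ] [ 0.0072 -0.0535 -0.0277]
462 251.5 [0.4501 0.3259 0.006 ] [ 0.0072  0.0531 -0.0288]
330 255.5 [0.4356 0.2763 0.006 ] [ 0.0072  0.0014 -0.0272]
196 330 [0.4499 0.2127 0.006 ] [ 0.0072 -0.0546  0.0061]
458 330 [0.484  0.3171 0.006 ] [0.0073 0.0552 0.0062]
```

View pics/w7c.png

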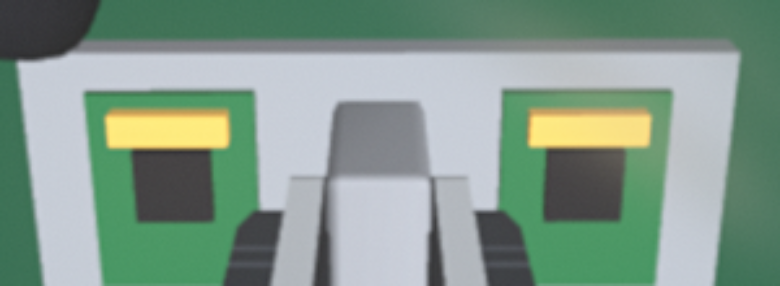

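{"api": "drive_tool", "payload": {
  "series": [0.005,-0.02,0,0,0,0,0,0.005,-0.05,0,0,0,0,0,0.005,-0.08,0,0,0,0,0,0.005,-0.1,0,0,0,0,0,0.005,-0.1,0,0,0,0,0]
}}

```text
time_s: 9.8
ee_pos: [0.4627, 0.2671, 0.1155]
tcp_rot: [0.609, 1.564, 0.295]
ft_force: [0.6, 0.3, -1.8]
opening: 0.149
```

Run:
```python
from h import *
plan([0.5038,0.0432,.11],-0.177)
```

```text
t 9.8 pos [0.4627 0.2671 0.1155] q6 -0.942 open 0.149 F [ 0.6  0.3 -1.8]
shift [ 0.0053 -0.2002  0.1082] turn [-0.137   0.0059 -0.0036] flip 0
```

{"api": "drive_tool", "payload": {
  "series": [0.005,0,-0.03,0.016,-0.02,0.006,-0.004,0.005,0.002,-0.06,0.032,-0.045,0.006,-0.004,0.005,0.004,-0.09,0.049,-0.07,0.006,-0.004,0.005,0.005,-0.12,0.065,-0.09,0.006,-0.004,0.005,0.005,-0.15,0.081,-0.11,0.006,-0.004]
}}

```text
time_s: 10.3
ee_pos: [0.4925, 0.0981, 0.1088]
tcp_rot: [-2.847, 1.568, -3.05]
ft_force: [0.4, 0.4, -0.9]
opening: 0.154
```

Run:
```python
from h import *
plan([0.5038,0.0432,.08],-0.177)
```

```text
t 10.3 pos [0.4925 0.0981 0.1088] q6 -1.393 open 0.154 F [ 0.4  0.4 -0.9]
shift [ 0.0288 -0.0514  0.0222] turn [-0.0261 -0.003   0.0009] flip 0
```

{"api": "drive_tool", "payload": {
  "series": [0.005,0.005,-0.015,0.007,-0.01,-0.003,0,0.005,0.01,-0.03,0.014,-0.02,-0.003,0,0.005,0.02,-0.045,0.02,-0.026,-0.003,0,0.005,0.028,-0.051,0.022,-0.026,-0.003,0,0.005,0.028,-0.051,0.022,-0.026,-0.003,0]
}}

```text
time_s: 10.8
ee_pos: [0.5023, 0.0432, 0.0789]
tcp_rot: [-2.904, 1.567, -3.083]
ft_force: [-1.2, 0.4, -0.3]
opening: 0.152
```

Run:
```python
from h import *
i=r.camera_info("wrist")
a=r.capture("wrist")[:,:,::-1];cv2.imwrite("pics/w8.png",a)
b=r.capture("scene")[:,:,::-1];cv2.imwrite("pics/s8.png",cv2.resize(b[190:320,280:420],None,fx=4.5,fy=4.5,interpolation=cv2.INTER_CUBIC))
plan([0.5038,0.0432,.06],-0.177)
```

```text
t 10.9 pos [0.5028 0.0442 0.0801] q6 -1.526 open 0.153 F [ 0.2 -0.3 -1.3]
shift [ 0.02   -0.0008  0.0012] turn [-0.0003 -0.0021  0.0007] flip 0
```

View pics/w8.png

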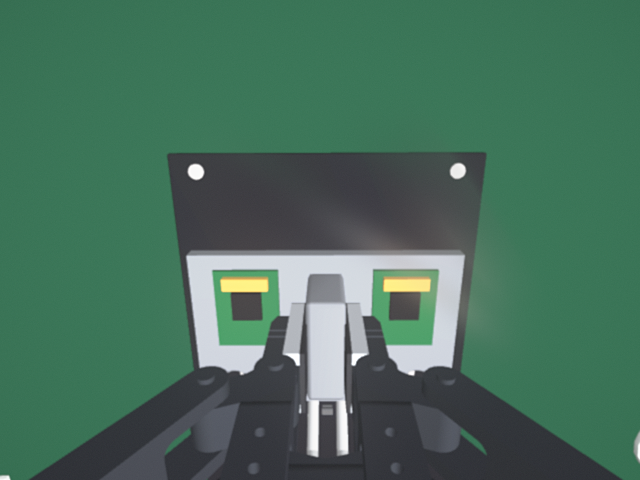

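View pics/s8.png

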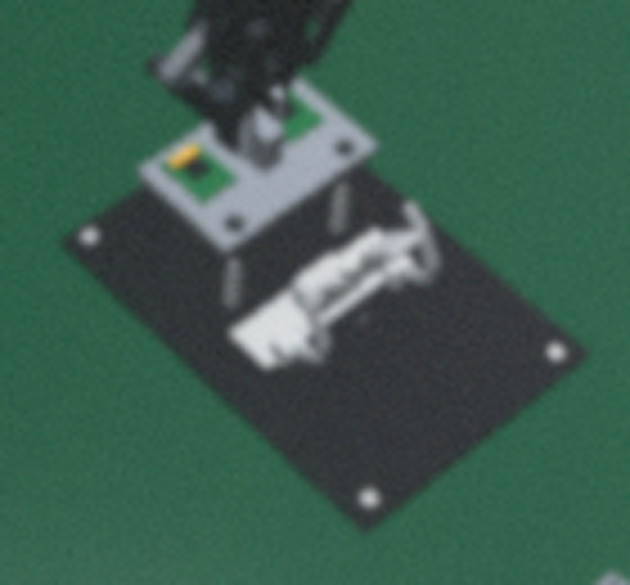

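The carrier is over the posts, with both posts directly under the holes in the scene crop at (232,280) and (340,205). I lower it onto the tapers first.

{"api": "drive_tool", "payload": {
  "series": [0.005,0,-0.001,0.001,0,-0.002,0,0.005,0.01,-0.001,0.001,0,-0.002,0,0.005,0.02,-0.001,0.001,0,-0.002,0,0.005,0.028,-0.001,0.001,0,-0.002,0,0.005,0.032,-0.001,0.001,0,-0.002,0]
}}

```text
time_s: 11.4
ee_pos: [0.5029, 0.0432, 0.0468]
tcp_rot: [-2.768, 1.569, -2.945]
ft_force: [-0.5, 0.1, -0.6]
opening: 0.153
```

Run:
```python
from h import *
plan([0.5038,0.0432,.0172],-0.177)
b=r.capture("scene")[:,:,::-1];cv2.imwrite("pics/s9.png",cv2.resize(b[190:320,280:420],None,fx=4.5,fy=4.5,interpolation=cv2.INTER_CUBIC))
```

```text
t 11.4 pos [0.5029 0.0432 0.0468] q6 -1.528 open 0.153 F [-0.5  0.1 -0.6]
shift [0.0296 0.0001 0.001 ] turn [-0.     -0.0021  0.0008] flip 0
```

View pics/s9.png

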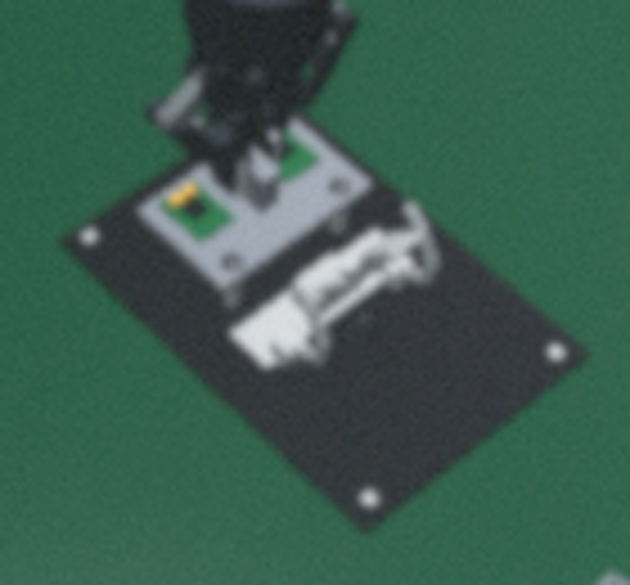

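{"api": "drive_tool", "payload": {
  "series": [0.005,0.004,0,0.001,0,-0.002,0,0.005,0.008,0,0.001,0,-0.002,0,0.005,0.012,0,0.001,0,-0.002,0,0.005,0.014,0,0.001,0,-0.002,0,0.005,0.014,0,0.001,0,-0.002,0]
}}

```text
time_s: 11.95
ee_pos: [0.5035, 0.043, 0.0323]
tcp_rot: [-2.472, 1.569, -2.649]
ft_force: [-0.3, -0.1, -1.5]
opening: 0.152
```

Run:
```python
from h import *
plan([0.5038,0.0432,.0172],-0.177)
b=r.capture("scene")[:,:,::-1];cv2.imwrite("pics/s10.png",cv2.resize(b[190:320,280:420],None,fx=4.5,fy=4.5,interpolation=cv2.INTER_CUBIC))
```

```text
t 11.95 pos [0.5035 0.043  0.0323] q6 -1.528 open 0.152 F [-0.3 -0.1 -1.5]
shift [0.0151 0.0003 0.0002] turn [-0.0002 -0.0011  0.0009] flip 0
```

View pics/s10.png

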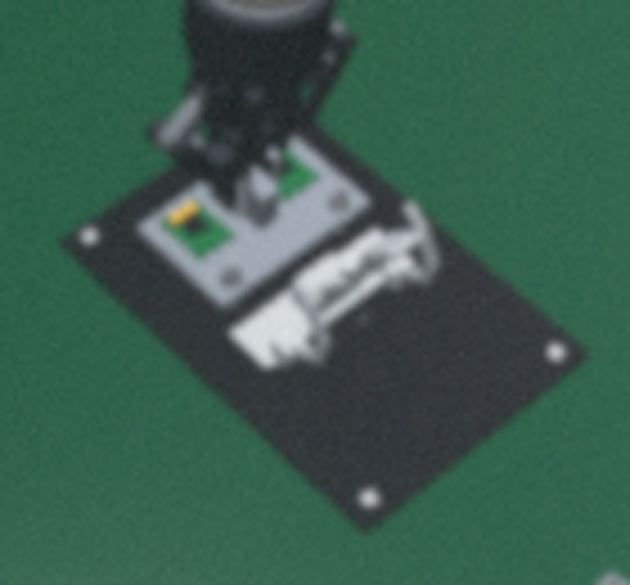

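The posts show in both holes and there is no resistance. Down to the board.

{"api": "drive_tool", "payload": {
  "series": [0.005,0.004,0,0,0,-0.001,0,0.005,0.008,0,0,0,-0.001,0,0.005,0.012,0,0,0,-0.001,0,0.005,0.015,0,0,0,-0.001,0,0.005,0.015,0,0,0,-0.001,0]
}}

```text
time_s: 12.5
ee_pos: [0.5036, 0.043, 0.0173]
tcp_rot: [-1.464, 1.57, -1.641]
ft_force: [0.4, -0.6, -1.9]
opening: 0.145
```

Run:
```python
from h import *
plan([0.5038,0.0432,.0172],-0.177)
b=r.capture("scene")[:,:,::-1];cv2.imwrite("pics/s11.png",cv2.resize(b[190:320,280:420],None,fx=4.5,fy=4.5,interpolation=cv2.INTER_CUBIC))
```

```text
t 12.5 pos [0.5036 0.043  0.0173] q6 -1.528 open 0.145 F [ 0.4 -0.6 -1.9]
shift [0.0001 0.0002 0.0002] turn [-0.0002  0.0001  0.0008] flip 0
```

View pics/s11.png

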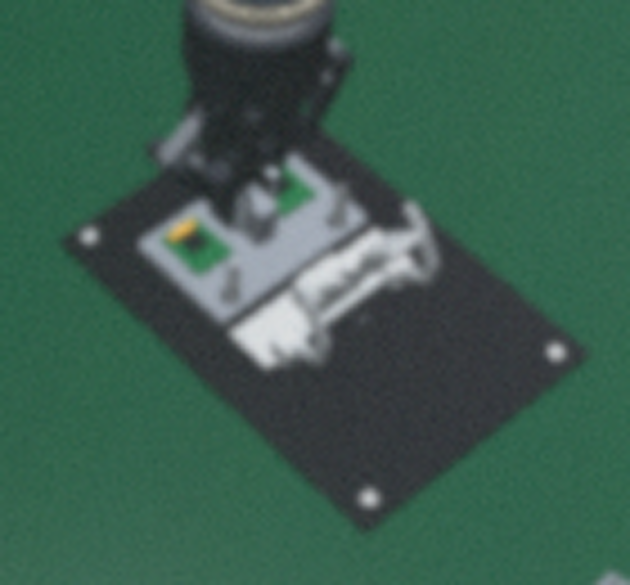

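Posts protrude through both holes. I go down another 2 mm to feel the board.

{"api": "drive_tool", "payload": {
  "series": [0.005,0.001,0,0,0,0,0,0.005,0.002,0,0,0,0,0,0.005,0.002,0,0,0,0,0,0.005,0.002,0,0,0,0,0,0.005,0.002,0,0,0,0,0]
}}

```text
time_s: 13.05
ee_pos: [0.5037, 0.043, 0.0172]
tcp_rot: [-0.597, 1.569, -0.774]
ft_force: [-2.1, -0.3, 16.1]
opening: 0.154
```

It lies on the board (16 N up). Ease off, open, and rise.

{"api": "drive_tool", "payload": {
  "series": [0.005,-0.0005,0,0,0,0,0,0.05,-0.0005,0,0,0,0,0,0.05,-0.0005,0,0,0,0,0,0.05,-0.0005,0,0,0,0,0,0.05,-0.0005,0,0,0,0,0]
}}

```text
time_s: 13.55
ee_pos: [0.5036, 0.043, 0.0174]
tcp_rot: [-0.865, 1.57, -1.042]
ft_force: [-0.1, -0.8, -0.1]
opening: 0.586
```

{"api": "drive_tool", "payload": {
  "series": [0.05,-0.005,0,0,0,0,0,0.05,-0.03,0,0,0,0,0,0.05,-0.07,0,0,0,0,0,0.05,-0.11,0,0,0,0,0,0.05,-0.16,0,0,0,0,0]
}}

```text
time_s: 14.05
ee_pos: [0.5022, 0.0433, 0.1781]
tcp_rot: [-2.781, 1.568, -2.958]
ft_force: [1.0, -0.7, -0.7]
opening: 0.587
```

{"api": "drive_tool", "payload": {
  "series": [0.05,-0.04,0,0,0,0,0,0.05,-0.07,0,0.02,0,0,0,0.05,-0.07,0,0.03,0,0,0,0.05,-0.07,0,0.03,0,0,0,0.05,-0.07,0,0.03,0,0,0]
}}

```text
time_s: 14.55
ee_pos: [0.5301, 0.0382, 0.2463]
tcp_rot: [-2.979, 1.564, 3.127]
ft_force: [-0.2, -0.0, 0.6]
opening: 0.586
```

Run:
```python
from h import *
import pickle
i=r.camera_info("wrist");cv2.imwrite("pics/w12.png",r.capture("wrist")[:,:,::-1]);pickle.dump(i,open("w12.pkl","wb"))
plan([0.60,0.03,.14],-0.177)
```

```text
t 14.6 pos [0.5298 0.0383 0.246 ] q6 -1.531 open 0.586 F [-0.2 -0.6 -0.2]
shift [0.1054 0.0043 0.0714] turn [-0.0002 -0.008   0.0012] flip 0
```

View pics/w12.png

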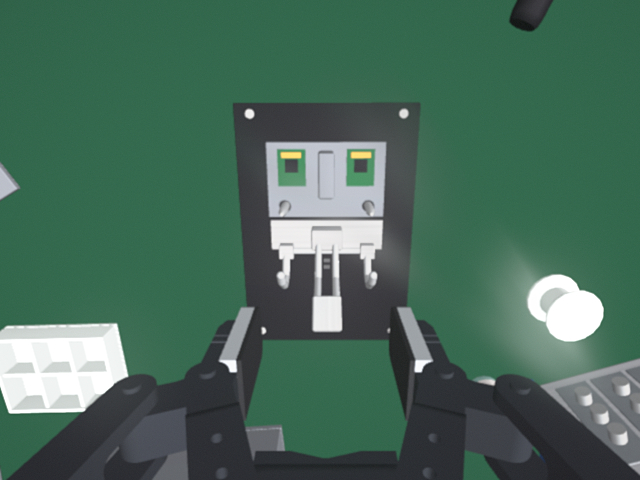

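The carrier lies flat with both posts, at (285,208) and (369,208), standing through the holes. I estimate the lever's lean from the open and shut plate positions.

Run:
```python
from h import *
import pickle
o=np.array([.5363,.0374]);y=-.177
def F(x,yy,z): return np.array([o[0]+x*np.cos(y)-yy*np.sin(y),o[1]+x*np.sin(y)+yy*np.cos(y),z])
def plate(th,lean):
    a=th+lean;c,s=np.cos(a),np.sin(a);out=[]
    for dx,dy in((-.015,-.012),(-.015,.012),(.015,.012),(.015,-.012)):
        u,w=.083+dx,.020+.003
        out.append(F(.03+u*c-w*s,dy,.016+u*s+w*c))
    return np.array(out)
for n,th,l,t,ri,b in(("w2",0,296.5,281,320.7,307.5),("w5",.9,293.7,278,322.5,311.5),("w12",.9,312,297,342,331)):
    i=pickle.load(open(n+".pkl","rb"))
    for lean in(-.14,-.12,-.1,-.08,-.06,-.03,0):
        P=proj(i,plate(th,lean));print(n,lean,"L%.1f T%.1f R%.1f B%.1f"%(P[:,0].min(),P[:,1].min(),P[:,0].max(),P[:,1].max()),"obs",l,t,ri,b)
a=cv2.imread("pics/w12.png");cv2.imwrite("pics/w12c.png",cv2.resize(a[130:345,235:420],None,fx=2.7,fy=2.7,interpolation=cv2.INTER_CUBIC))
```

```text
w2 -0.14 L295.9 T282.1 R319.8 B307.1 obs 296.5 281 320.7 307.5
w2 -0.12 L295.8 T282.4 R319.8 B307.9 obs 296.5 281 320.7 307.5
w2 -0.1 L295.7 T282.7 R319.8 B308.6 obs 296.5 281 320.7 307.5
w2 -0.08 L295.6 T283.0 R319.7 B309.3 obs 296.5 281 320.7 307.5
w2 -0.06 L295.5 T283.3 R319.7 B309.9 obs 296.5 281 320.7 307.5
w2 -0.03 L295.3 T283.6 R319.7 B310.8 obs 296.5 281 320.7 307.5
w2 0 L295.2 T283.8 R319.7 B311.6 obs 296.5 281 320.7 307.5
w5 -0.14 L293.1 T280.5 R321.6 B314.1 obs 293.7 278 322.5 311.5
w5 -0.12 L293.0 T279.4 R321.6 B313.0 obs 293.7 278 322.5 311.5
w5 -0.1 L292.8 T278.4 R321.6 B311.8 obs 293.7 278 322.5 311.5
w5 -0.08 L292.7 T277.3 R321.6 B310.5 obs 293.7 278 322.5 311.5
w5 -0.06 L292.5 T276.2 R321.6 B309.2 obs 293.7 278 322.5 311.5
w5 -0.03 L292.3 T274.4 R321.6 B307.1 obs 293.7 278 322.5 311.5
w5 0 L292.1 T272.6 R321.6 B305.0 obs 293.7 278 322.5 311.5
w12 -0.14 L311.7 T298.6 R341.3 B334.3 obs 312 297 342 331
w12 -0.12 L311.6 T297.6 R341.3 B333.1 obs 312 297 342 331
w12 -0.1 L311.5 T296.5 R341.4 B331.9 obs 312 297 342 331
w12 -0.08 L311.5 T295.4 R341.5 B330.7 obs 312 297 342 331
w12 -0.06 L311.4 T294.3 R341.5 B329.4 obs 312 297 342 331
w12 -0.03 L311.3 T292.6 R341.6 B327.3 obs 312 297 342 331
w12 0 L311.2 T290.7 R341.7 B325.1 obs 312 297 342 331
```

View pics/w12c.png

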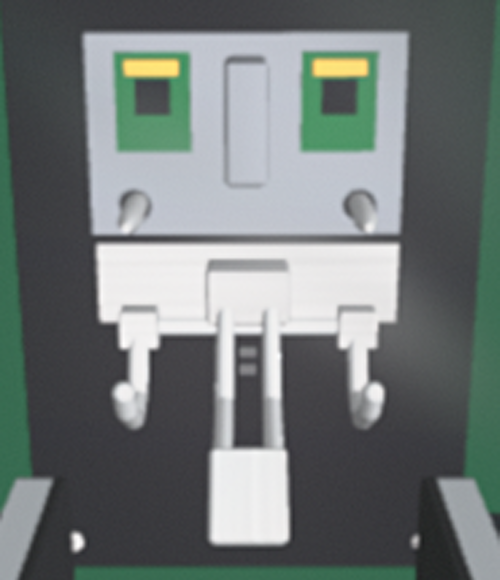

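```bash
cat >> h.py <<'E'
o=np.array([.5363,.0374]);y0=-.177
def F(x,yy,z): return np.array([o[0]+x*np.cos(y0)-yy*np.sin(y0),o[1]+x*np.sin(y0)+yy*np.cos(y0),z])
def tcp_at(th,lean=-.1,u=.086,gap=0,yy=.0005):
    a=th+lean;c,s=np.cos(a),np.sin(a);w=.023+gap
    return F(.03+u*c-w*s-.011*np.clip(a/.2,-1,1),yy,.016+u*s+w*c)
E
python3 - <<'E'
from h import *
s,p,Rt=pose();print("rot err",(Rt.inv()*Rdown(y0)).as_rotvec())
for th in(.9,.8,.7,.6,.5,.4,.3,.2,.15,.1,.07,.03,0):
    t=tcp_at(th);print(th,np.round(t,4),"shift",np.round(Rdown(y0).inv().apply(t-tcp_at(.9)),4))
plan(tcp_at(.9,gap=.03),y0)
E
```

```text
rot err [-0.00022948 -0.00802288  0.00122647]
0.9 [0.5978 0.0269 0.0937] shift [0. 0. 0.]
0.8 [0.6053 0.0256 0.089 ] shift [ 0.0047 -0.      0.0075]
0.7 [0.6122 0.0243 0.0835] shift [0.0102 0.     0.0146]
0.6 [0.6185 0.0232 0.0774] shift [ 0.0163 -0.      0.021 ]
0.5 [0.6242 0.0222 0.0707] shift [0.023  0.     0.0268]
0.4 [0.6293 0.0213 0.0634] shift [ 0.0303 -0.      0.0319]
0.3 [0.6336 0.0205 0.0556] shift [ 0.0381 -0.      0.0363]
0.2 [0.6425 0.0189 0.0475] shift [0.0462 0.     0.0454]
0.15 [0.6466 0.0182 0.0433] shift [ 0.0504 -0.      0.0496]
0.1 [0.6506 0.0175 0.039 ] shift [ 0.0547 -0.      0.0536]
0.07 [0.6528 0.0171 0.0364] shift [ 0.0573 -0.      0.0559]
0.03 [0.6557 0.0165 0.0329] shift [ 0.0608 -0.      0.0588]
0 [0.6578 0.0162 0.0303] shift [ 0.0634 -0.      0.0609]
t 14.6 pos [0.5298 0.0383 0.246 ] q6 -1.531 open 0.586 F [-0.2 -0.6 -0.2]
shift [0.131  0.0009 0.0485] turn [-0.0002 -0.008   0.0012] flip 0
```

{"api": "drive_tool", "payload": {
  "series": [0,0,0,0.01,0,-0.008,0.001,0,0.03,0.001,0.02,0,-0.008,0.001,0,0.06,0.001,0.03,0,-0.008,0.001,0,0.09,0.001,0.04,0,-0.008,0.001,0,0.12,0.001,0.048,0,-0.008,0.001],
  "force": 60
}}

```text
time_s: 15.1
ee_pos: [0.5763, 0.0308, 0.1233]
tcp_rot: [-2.961, 1.569, -3.139]
ft_force: [0.1, -0.3, -0.6]
opening: -0.001
```

{"api": "drive_tool", "payload": {
  "series": [0,0,0,0,0,0,0,0,0,0,0,0,0,0,0,0,0,0,0,0,0,0,0,0,0,0,0,0,0,0,0,0,0,0,0]
}}

```text
time_s: 15.6
ee_pos: [0.5769, 0.0308, 0.1248]
tcp_rot: [-0.095, 1.57, -0.272]
ft_force: [-0.0, -0.6, 0.2]
opening: -0.0
```

Run:
```python
from h import *
cv2.imwrite("pics/w13.png",r.capture("wrist")[:,:,::-1])
for th in (.9,.7,.5,.3): plan(tcp_at(th),y0)
```

```text
t 15.65 pos [0.5768 0.0308 0.1246] q6 -1.533 open -0.001 F [ 0.2 -0.   0.1]
shift [ 0.031  -0.0001  0.0214] turn [-0.0002  0.0009  0.0002] flip 0
t 15.65 pos [0.5768 0.0308 0.1246] q6 -1.533 open -0.001 F [ 0.2 -0.   0.1]
shift [ 0.0411 -0.0001  0.0359] turn [-0.0002  0.0009  0.0002] flip 0
t 15.65 pos [0.5768 0.0308 0.1246] q6 -1.533 open -0.001 F [ 0.2 -0.   0.1]
shift [ 0.054  -0.0001  0.0482] turn [-0.0002  0.0009  0.0002] flip 0
t 15.65 pos [0.5768 0.0308 0.1246] q6 -1.533 open -0.001 F [ 0.2 -0.   0.1]
shift [ 0.0691 -0.0001  0.0576] turn [-0.0002  0.0009  0.0002] flip 0
```

View pics/w13.png

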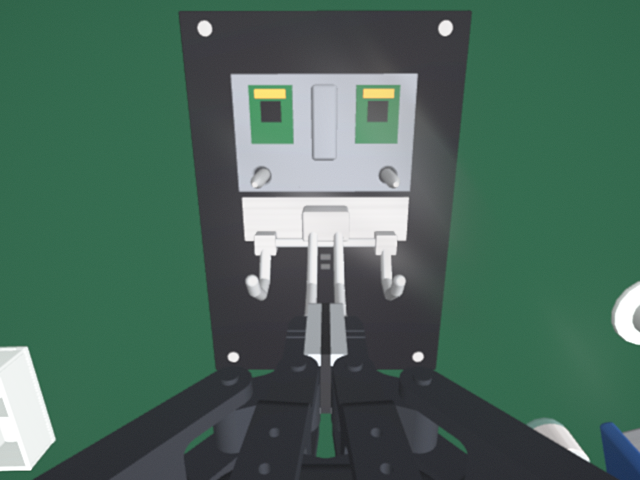

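Fingers are shut and centred on the lever (bars at (312,260) and (339,260)). I approach the plate and start down the arc, watching the force.

{"api": "drive_tool", "payload": {
  "series": [0,0.007,0,0.005,0,0.001,0,0,0.014,0,0.01,0,0.001,0,0,0.021,0,0.015,0,0.001,0,0,0.027,0,0.019,0,0.001,0,0,0.031,0,0.021,0,0.001,0]
}}

```text
time_s: 16.15
ee_pos: [0.5977, 0.0269, 0.0925]
tcp_rot: [-2.959, 1.57, -3.136]
ft_force: [-1.0, 0.2, 4.4]
opening: -0.001
```

Run:
```python
from h import *
for th in (.9,.8,.7,.6): plan(tcp_at(th),y0)
```

```text
t 16.15 pos [0.5977 0.0269 0.0925] q6 -1.535 open -0.001 F [-1.   0.2  4.4]
shift [-0.0012 -0.      0.0002] turn [-0.0003 -0.0012  0.0002] flip 0
t 16.15 pos [0.5977 0.0269 0.0925] q6 -1.535 open -0.001 F [-1.   0.2  4.4]
shift [ 0.0035 -0.      0.0077] turn [-0.0003 -0.0012  0.0002] flip 0
t 16.15 pos [0.5977 0.0269 0.0925] q6 -1.535 open -0.001 F [-1.   0.2  4.4]
shift [ 0.009  -0.      0.0148] turn [-0.0003 -0.0012  0.0002] flip 0
t 16.15 pos [0.5977 0.0269 0.0925] q6 -1.535 open -0.001 F [-1.   0.2  4.4]
shift [0.0151 0.     0.0212] turn [-0.0003 -0.0012  0.0002] flip 0
```

{"api": "drive_tool", "payload": {
  "series": [0,0.003,0,0.003,0,0,0,0,0.005,0,0.006,0,0,0,0,0.007,0,0.009,0,0,0,0,0.009,0,0.012,0,0,0,0,0.0105,0,0.0148,0,0,0]
}}

```text
time_s: 16.65
ee_pos: [0.6107, 0.0248, 0.0835]
tcp_rot: [-3.066, 1.566, 3.04]
ft_force: [-6.7, 0.7, 13.1]
opening: -0.004
```

Run:
```python
from h import *
for th in (.7,.6,.5,.4): plan(tcp_at(th),y0)
```

```text
t 16.65 pos [0.6107 0.0248 0.0835] q6 -1.536 open -0.004 F [-6.7  0.7 13.1]
shift [-0.     -0.0002  0.0015] turn [ 0.0001 -0.0047  0.0004] flip 0
t 16.65 pos [0.6107 0.0248 0.0835] q6 -1.536 open -0.004 F [-6.7  0.7 13.1]
shift [ 0.0061 -0.0002  0.008 ] turn [ 0.0001 -0.0047  0.0004] flip 0
t 16.65 pos [0.6107 0.0248 0.0835] q6 -1.536 open -0.004 F [-6.7  0.7 13.1]
shift [ 0.0128 -0.0002  0.0139] turn [ 0.0001 -0.0047  0.0004] flip 0
t 16.65 pos [0.6107 0.0248 0.0835] q6 -1.536 open -0.004 F [-6.7  0.7 13.1]
shift [ 0.0201 -0.0002  0.019 ] turn [ 0.0001 -0.0047  0.0004] flip 0
```

{"api": "drive_tool", "payload": {
  "series": [0,0.005,0,0.004,0,-0.003,0,0,0.009,0,0.008,0,-0.004,0,0,0.013,0,0.012,0,-0.004,0,0,0.017,0,0.016,0,-0.004,0,0,0.021,0,0.019,0,-0.004,0]
}}

```text
time_s: 17.15
ee_pos: [0.6288, 0.0216, 0.0641]
tcp_rot: [-2.867, 1.569, -3.043]
ft_force: [-4.5, 1.2, 12.5]
opening: 0.0
```

Run:
```python
from h import *
for th in (.4,.3,.2,.15): plan(tcp_at(th),y0)
```

```text
t 17.15 pos [0.6288 0.0216 0.0641] q6 -1.537 open 0.0 F [-4.5  1.2 12.5]
shift [ 0.0007 -0.0002  0.0006] turn [ 0.0004 -0.002   0.0006] flip 0
t 17.15 pos [0.6288 0.0216 0.0641] q6 -1.537 open 0.0 F [-4.5  1.2 12.5]
shift [ 0.0084 -0.0002  0.0049] turn [ 0.0004 -0.002   0.0006] flip 0
t 17.15 pos [0.6288 0.0216 0.0641] q6 -1.537 open 0.0 F [-4.5  1.2 12.5]
shift [ 0.0166 -0.0002  0.014 ] turn [ 0.0004 -0.002   0.0006] flip 0
t 17.15 pos [0.6288 0.0216 0.0641] q6 -1.537 open 0.0 F [-4.5  1.2 12.5]
shift [ 0.0208 -0.0002  0.0182] turn [ 0.0004 -0.002   0.0006] flip 0
```

{"api": "drive_tool", "payload": {
  "series": [0,0.005,0,0.003,0,-0.002,0,0,0.009,0,0.006,0,-0.002,0,0,0.013,0,0.009,0,-0.002,0,0,0.017,0,0.013,0,-0.002,0,0,0.0185,0,0.015,0,-0.002,0]
}}

```text
time_s: 17.65
ee_pos: [0.6409, 0.0194, 0.0452]
tcp_rot: [-3.022, 1.564, 3.085]
ft_force: [-3.1, 0.5, 4.1]
opening: -0.005
```

Run:
```python
from h import *
for th in (.2,.15,.1,.07,0): plan(tcp_at(th),y0)
```

```text
t 17.65 pos [0.6409 0.0194 0.0452] q6 -1.537 open -0.005 F [-3.1  0.5  4.1]
shift [-0.0023 -0.0002  0.0016] turn [ 0.0006 -0.0064  0.0008] flip 0
t 17.65 pos [0.6409 0.0194 0.0452] q6 -1.537 open -0.005 F [-3.1  0.5  4.1]
shift [ 0.0019 -0.0002  0.0059] turn [ 0.0006 -0.0064  0.0008] flip 0
t 17.65 pos [0.6409 0.0194 0.0452] q6 -1.537 open -0.005 F [-3.1  0.5  4.1]
shift [ 0.0061 -0.0002  0.0099] turn [ 0.0006 -0.0064  0.0008] flip 0
t 17.65 pos [0.6409 0.0194 0.0452] q6 -1.537 open -0.005 F [-3.1  0.5  4.1]
shift [ 0.0087 -0.0002  0.0122] turn [ 0.0006 -0.0064  0.0008] flip 0
t 17.65 pos [0.6409 0.0194 0.0452] q6 -1.537 open -0.005 F [-3.1  0.5  4.1]
shift [ 0.0148 -0.0002  0.0173] turn [ 0.0006 -0.0064  0.0008] flip 0
```

{"api": "drive_tool", "payload": {
  "series": [0,0.001,0,0.002,0,-0.005,0,0,0.002,0,0.004,0,-0.006,0,0,0.003,0,0.006,0,-0.006,0,0,0.0045,0,0.008,0,-0.006,0,0,0.006,0,0.0095,0,-0.006,0]
}}

```text
time_s: 18.15
ee_pos: [0.651, 0.0176, 0.039]
tcp_rot: [-0.598, 1.57, -0.774]
ft_force: [-1.0, -0.4, 1.8]
opening: 0.002
```

Run:
```python
from h import *
for th in (.07,.03,0): plan(tcp_at(th),y0)
```

```text
t 18.15 pos [0.651  0.0176 0.039 ] q6 -1.538 open 0.002 F [-1.  -0.4  1.8]
shift [ 0.0026 -0.0002  0.0019] turn [0.0005 0.001  0.0007] flip 0
t 18.15 pos [0.651  0.0176 0.039 ] q6 -1.538 open 0.002 F [-1.  -0.4  1.8]
shift [ 0.0061 -0.0002  0.0048] turn [0.0005 0.001  0.0007] flip 0
t 18.15 pos [0.651  0.0176 0.039 ] q6 -1.538 open 0.002 F [-1.  -0.4  1.8]
shift [ 0.0087 -0.0002  0.0069] turn [0.0005 0.001  0.0007] flip 0
```

{"api": "drive_tool", "payload": {
  "series": [0,0.0007,0,0.0006,0,0,0,0,0.0014,0,0.0012,0,0,0,0,0.0021,0,0.0018,0,0,0,0,0.0028,0,0.0024,0,0,0,0,0.0035,0,0.003,0,0,0]
}}

```text
time_s: 18.65
ee_pos: [0.6543, 0.017, 0.0354]
tcp_rot: [-0.425, 1.569, -0.601]
ft_force: [-0.1, -0.3, 0.1]
opening: 0.003
```

{"api": "drive_tool", "payload": {
  "series": [0,0.0004,0,0.0004,0,0,0,0,0.0008,0,0.0008,0,0,0,0,0.0012,0,0.0012,0,0,0,0,0.0016,0,0.0016,0,0,0,0,0.002,0,0.002,0,0,0]
}}

```text
time_s: 19.15
ee_pos: [0.6562, 0.0166, 0.0333]
tcp_rot: [-0.452, 1.569, -0.629]
ft_force: [-0.5, 1.0, -0.2]
opening: -0.003
```

{"api": "drive_tool", "payload": {
  "series": [0,0.0003,0,0,0,0,0,0,0.0006,0,0,0,0,0,0,0.0009,0,0,0,0,0,0,0.0012,0,0,0,0,0,0,0.0015,0,0,0,0,0]
}}

```text
time_s: 19.65
ee_pos: [0.6563, 0.0167, 0.0318]
tcp_rot: [-0.425, 1.569, -0.601]
ft_force: [-0.9, -0.2, 0.1]
opening: 0.002
```

{"api": "drive_tool", "payload": {
  "series": [0,0.0003,0,0,0,0,0,0,0.0006,0,0,0,0,0,0,0.0009,0,0,0,0,0,0,0.0011,0,0,0,0,0,0,0.0013,0,0,0,0,0]
}}

```text
time_s: 20.15
ee_pos: [0.6563, 0.0166, 0.0306]
tcp_rot: [-0.415, 1.569, -0.592]
ft_force: [-0.4, -0.1, 0.7]
opening: -0.0
```

{"api": "drive_tool", "payload": {
  "series": [0,0.0003,0,0,0,0,0,0,0.0006,0,0,0,0,0,0,0.0009,0,0,0,0,0,0,0.0012,0,0,0,0,0,0,0.0012,0,0,0,0,0]
}}

```text
time_s: 20.65
ee_pos: [0.6564, 0.0167, 0.0298]
tcp_rot: [-0.332, 1.569, -0.509]
ft_force: [-0.3, 0.9, 4.1]
opening: -0.001
```

{"api": "drive_tool", "payload": {
  "series": [0,0.0004,0,0,0,0,0,0,0.0008,0,0,0,0,0,0,0.0012,0,0,0,0,0,0,0.0012,0,0,0,0,0,0,0.0012,0,0,0,0,0]
}}

```text
time_s: 21.15
ee_pos: [0.6565, 0.0166, 0.0292]
tcp_rot: [-0.327, 1.569, -0.503]
ft_force: [-1.5, 0.1, 6.9]
opening: 0.005
```

{"api": "drive_tool", "payload": {
  "series": [0,0.0008,0,0,0,0,0,0,0.0013,0,0,0,0,0,0,0.0013,0,0,0,0,0,0,0.0013,0,0,0,0,0,0,0.0013,0,0,0,0,0]
}}

```text
time_s: 21.65
ee_pos: [0.6566, 0.0167, 0.029]
tcp_rot: [-0.285, 1.568, -0.462]
ft_force: [-3.5, 0.4, 7.7]
opening: 0.002
```

{"api": "drive_tool", "payload": {
  "series": [0,0.0012,0,0,0,0,0,0,0.0017,0,0,0,0,0,0,0.002,0,0,0,0,0,0,0.002,0,0,0,0,0,0,0.002,0,0,0,0,0]
}}

```text
time_s: 22.15
ee_pos: [0.6567, 0.0167, 0.0284]
tcp_rot: [-0.291, 1.568, -0.467]
ft_force: [-2.6, 0.2, 11.6]
opening: -0.002
```

{"api": "drive_tool", "payload": {
  "series": [0,0.0016,0,0,0,0,0,0,0.002,0,0,0,0,0,0,0.0024,0,0,0,0,0,0,0.0024,0,0,0,0,0,0,0.0024,0,0,0,0,0]
}}

```text
time_s: 22.65
ee_pos: [0.6567, 0.0167, 0.0279]
tcp_rot: [-0.293, 1.568, -0.469]
ft_force: [-3.0, 0.6, 14.1]
opening: -0.002
```

{"api": "drive_tool", "payload": {
  "series": [0,0.002,0,0,0,0,0,0,0.002,0,0,0,0,0,0,0.002,0,0,0,0,0,0,0.002,0,0,0,0,0,0,0.002,0,0,0,0,0]
}}

```text
time_s: 23.15
ee_pos: [0.6568, 0.0167, 0.028]
tcp_rot: [-0.305, 1.567, -0.48]
ft_force: [-4.4, 0.1, 14.4]
opening: -0.001
```

{"api": "drive_tool", "payload": {
  "series": [0,0.002,0,0,0,0,0,0,0.002,0,0,0,0,0,0,0.002,0,0,0,0,0,0,0.002,0,0,0,0,0,0,0.002,0,0,0,0,0]
}}

```text
time_s: 23.65
ee_pos: [0.6567, 0.0167, 0.028]
tcp_rot: [-0.322, 1.567, -0.497]
ft_force: [-3.2, 0.6, 13.3]
opening: 0.0
```

{"api": "drive_tool", "payload": {
  "series": [0,0.002,0,0,0,0,0,0,0.002,0,0,0,0,0,0,0.002,0,0,0,0,0,0,0.002,0,0,0,0,0,0,0.002,0,0,0,0,0]
}}

```text
time_s: 24.15
ee_pos: [0.6567, 0.0167, 0.028]
tcp_rot: [-0.352, 1.567, -0.527]
ft_force: [-4.3, 0.2, 13.6]
opening: 0.003
```

Run:
```python
from h import *
i=r.camera_info("wrist")
plan([0.6567,0.0167,.09],y0)
cv2.imwrite("pics/w14.png",r.capture("wrist")[:,:,::-1])
```

```text
t 24.15 pos [0.6567 0.0167 0.028 ] q6 -1.538 open 0.003 F [-4.3  0.2 13.6]
shift [-0.062  -0.      0.0002] turn [0.0017 0.0038 0.0014] flip 0
```

View pics/w14.png

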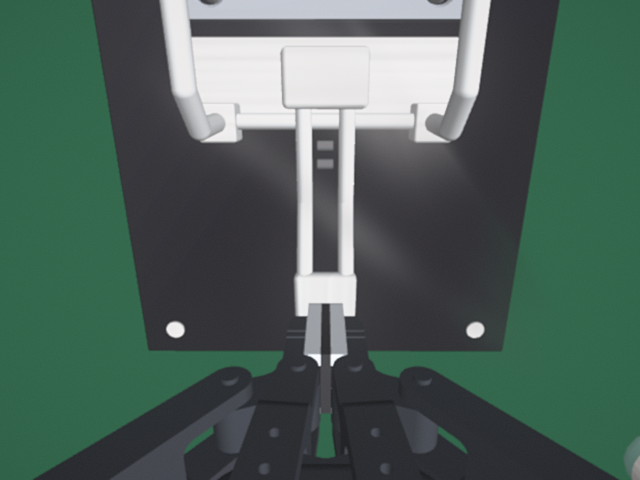

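Rings are shut and force is steady at about 14 N. One more firm second at about 16 N to be sure.

{"api": "drive_tool", "payload": {
  "series": [0,0.0022,0,0,0,0,0,0,0.0023,0,0,0,0,0,0,0.0023,0,0,0,0,0,0,0.0023,0,0,0,0,0,0,0.0023,0,0,0,0,0]
}}

```text
time_s: 24.7
ee_pos: [0.6568, 0.0167, 0.0278]
tcp_rot: [-0.354, 1.566, -0.529]
ft_force: [-3.4, -0.0, 14.5]
opening: 0.0
```

{"api": "drive_tool", "payload": {
  "series": [0,0.0023,0,0,0,0,0,0,0.0023,0,0,0,0,0,0,0.0023,0,0,0,0,0,0,0.0023,0,0,0,0,0,0,0.0023,0,0,0,0,0]
}}

```text
time_s: 25.2
ee_pos: [0.6568, 0.0167, 0.0278]
tcp_rot: [-0.368, 1.566, -0.543]
ft_force: [-4.3, 1.2, 14.8]
opening: 0.0
```

{"api": "drive_tool", "payload": {
  "series": [0,0.0023,0,0,0,0,0,0,0.0023,0,0,0,0,0,0,0.0023,0,0,0,0,0,0,0.0023,0,0,0,0,0,0,0.0023,0,0,0,0,0]
}}

```text
time_s: 25.7
ee_pos: [0.6568, 0.0167, 0.0277]
tcp_rot: [-0.387, 1.566, -0.562]
ft_force: [-4.0, 0.1, 15.1]
opening: -0.001
```

Steady at 15 N with no further travel. I lift off and look.

{"api": "drive_tool", "payload": {
  "series": [0,-0.003,0,0,0,0,0,0,-0.01,0,0,0,0.004,0,0,-0.04,0,0,0,0.004,0,0,-0.08,0,0,0,0.004,0,0,-0.12,0,-0.03,0,0.004,0]
}}

```text
time_s: 26.2
ee_pos: [0.6304, 0.0211, 0.1484]
tcp_rot: [-0.284, 1.565, -0.46]
ft_force: [0.9, -0.1, 0.1]
opening: -0.004
```

{"api": "drive_tool", "payload": {
  "series": [0,-0.04,0,-0.04,0,0,0,0,-0.08,0,-0.08,0,0,0,0,-0.11,0,-0.1,0,0,0,0,-0.11,0,-0.1,0,0,0,0,-0.11,0,-0.1,0,0,0]
}}

```text
time_s: 26.7
ee_pos: [0.5318, 0.0389, 0.2587]
tcp_rot: [-0.181, 1.562, -0.357]
ft_force: [-1.0, -0.3, 0.1]
opening: 0.0
```

Run:
```python
from h import *
i=r.camera_info("wrist");a=r.capture("wrist")[:,:,::-1].copy();cv2.imwrite("pics/w15.png",a)
import pickle;pickle.dump(i,open("w15.pkl","wb"))
def plate(th,lean):
    a=th+lean;c,s=np.cos(a),np.sin(a);out=[]
    for dx,dy in((-.015,-.012),(-.015,.012),(.015,.012),(.015,-.012)):
        u,w=.083+dx,.020+.003
        out.append(F(.03+u*c-w*s,dy,.016+u*s+w*c))
    return np.array(out)
for l in(-.12,-.1,-.08,-.05,0): print(l,proj(i,plate(0,l)).round(1).tolist())
print(proj(i,[F(-.06,.055,.01),F(-.06,-.055,.01),F(.01,.055,.01),F(.01,-.055,.01)]).round(1).tolist())
s=r.sense();print(s["time_s"],s["ee_pos"],s["ft_force"])
cv2.imwrite("pics/w15c.png",cv2.resize(a[100:345,200:440],None,fx=2.4,fy=2.4,interpolation=cv2.INTER_CUBIC))
```

```text
-0.12 [[313.6, 299.4], [337.2, 299.4], [336.8, 323.4], [313.9, 323.3]]
-0.1 [[313.5, 299.7], [337.2, 299.8], [336.9, 324.2], [313.8, 324.1]]
-0.08 [[313.5, 300.1], [337.3, 300.1], [336.9, 324.9], [313.8, 324.9]]
-0.05 [[313.4, 300.5], [337.3, 300.6], [337.0, 326.0], [313.7, 325.9]]
0 [[313.3, 301.2], [337.4, 301.2], [337.1, 327.6], [313.6, 327.6]]
[[384.4, 135.0], [266.7, 134.9], [381.0, 207.9], [270.0, 207.8]]
26.75 [0.53173083 0.03872788 0.25750737] [ 0.27648237 -0.16116946 -0.22624678]
```

View pics/w15.png

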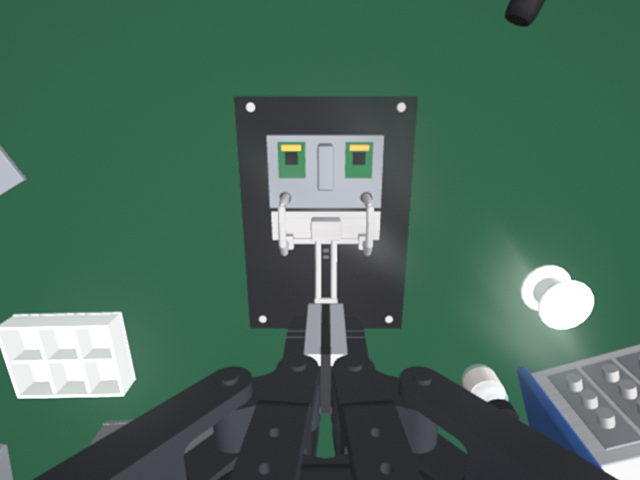

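View pics/w15c.png

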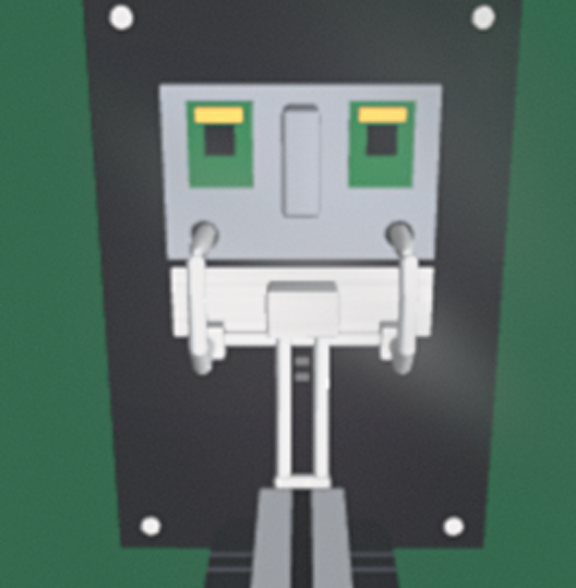

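Rings are closed over the posts and the carrier matches its predicted corners within a pixel. For a clear look at the plate, I open the fingers and return to the pose of the first file picture.

{"api": "drive_tool", "payload": {
  "series": [0.085,-0.002,0.01,0.01,0,-0.005,0,0.085,-0.002,0.015,0.02,0,-0.008,0,0.085,-0.002,0.0155,0.0208,0.02,-0.008,0,0.085,-0.002,0.0155,0.0208,0.02,-0.008,0,0.085,-0.002,0.0155,0.0208,0.02,-0.008,0]
}}

```text
time_s: 27.25
ee_pos: [0.5547, 0.0504, 0.2588]
tcp_rot: [-0.137, 1.558, -0.332]
ft_force: [0.4, 0.0, -0.3]
opening: 0.843
```

Run:
```python
from h import *
import pickle
j=pickle.load(open("w2.pkl","rb"))
i=r.camera_info("wrist");a=r.capture("wrist")[:,:,::-1].copy();cv2.imwrite("pics/w16.png",a)
print(np.round(i["world_from_camera"][:3,3]-j["world_from_camera"][:3,3],4))
b=cv2.imread("pics/w2.png")
f=lambda m:cv2.resize(m[160:325,240:380],None,fx=2.8,fy=2.8,interpolation=cv2.INTER_CUBIC)
cv2.imwrite("pics/cmp.png",np.hstack([f(b),f(a)]))
P=np.array([F(.03+u*np.cos(l)-.023*np.sin(l),0,.016+u*np.sin(l)+.023*np.cos(l)) for l in(-.12,-.1,-.07,-.04) for u in(.068,.098)])
print(proj(j,P)[:,1].round(1),proj(i,P)[:,1].round(1))
for n,m,u in(("w2",b,308),("w16",a,None)):
    k=j if n=="w2" else i
    u=int(round(proj(k,P)[0,0]));g=m[260:325,u-3:u+4].mean((1,2));d=np.diff(g);print(n,u,260+np.argmax(d)+.5,260+np.argmin(d)+.5,np.round(g[10:60]).astype(int).tolist())
```

```text
[-0.0015  0.0036 -0.002 ]
[282.7 307.7 283.  308.4 283.3 309.4 283.7 310.3] [280.1 305.  280.4 305.7 280.8 306.7 281.2 307.7]
w2 308 280.5 307.5 [58, 58, 58, 57, 57, 58, 57, 57, 55, 58, 95, 161, 222, 239, 239, 238, 238, 238, 238, 238, 238, 238, 238, 238, 238, 238, 238, 238, 238, 238, 238, 238, 238, 238, 239, 240, 233, 167, 82, 51, 55, 56, 57, 59, 70, 81, 83, 82, 81, 82]
w16 312 278.5 304.5 [61, 62, 61, 61, 61, 60, 57, 72, 128, 197, 232, 238, 237, 237, 237, 237, 237, 236, 236, 236, 237, 236, 237, 236, 236, 236, 236, 236, 236, 236, 236, 237, 238, 238, 211, 112, 53, 56, 58, 58, 61, 70, 81, 83, 82, 82, 82, 82, 82, 82]
```

View pics/cmp.png

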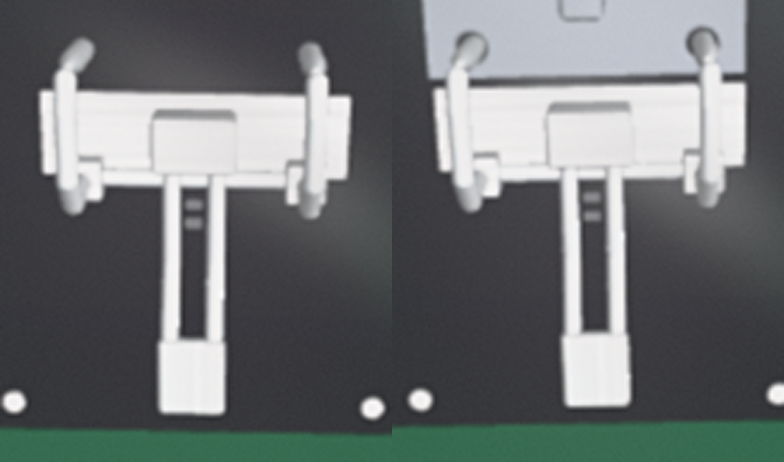

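The plate's edges moved by -2.5/-2.7 px between the two pictures, against -2.6/-2.7 predicted from the camera shift. The lever is therefore back at its original shut position. Handing in.

Run:
```python
from bench import r
print(r.hand_in()); s=r.sense(); print(s["time_s"],s["ft_force"])
```

```text
the job is handed in; nothing more can be done
None
the job is handed in; nothing more can be done
```

The punched carrier is filed and the rings are shut; I handed the job in at about 27 s of the 72 s allowed. I lifted the lever by gripping its thumb plate, and it sprang fully open. The carrier threaded over both posts and touched the board with 16 N. I then pressed the lever down from above with closed fingers and held it at 14 to 15.5 N for about 3 s.

- **Carrier:** in the last pictures its corners matched the predicted filed position to about 1 px. Both posts stand through the holes, with the rings closed over them.
- **Lever:** its plate matches its starting shut position to about 0.2 px, or roughly 0.005 rad. The hinge leans low by about 0.1 rad.
- **Stop:** it felt a little soft, giving about 2 mm between first touch and 15 N. I take that to be finger flex.
- **Bystanders:** the arm was clear of everything, and I never reached for the blank carrier or any other object. I did not measure their positions again at the end.

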